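# Hang the pots on the balance bar

## Robot

A 6-joint arm with a two-finger parallel gripper is mounted at the origin on the work surface. World frame = base frame: x ahead of the robot, y to its left, z up, the work surface at z = 0. Lengths are in mm, angles in rad, forces in N, time in s.
With the tool pointing down it reaches from about 375 to 825 mm from the base axis. Payload 5.5 kg.
Tool frame: the origin (TCP) lies between the finger pads; the fingertips stand 8 mm ahead of it and the grasp point (between the pads) lies 11 mm behind it; x points along the fingers, y is the direction in which the jaws open and shut, and the axes are right-handed (so a half turn about x gives the same grasp; the last joint's range is limited). The gripper opens to 85 mm and grips with 20 to 120 N. Pads are 22 mm wide; open, the fingers measure 114 mm over their backs; the gripper's body (76 mm by 85 mm) begins 54 mm behind the grasp point. The pads swing forward as they close: fully open they stand 13 mm farther back than shut.
Start: joints at [-1.155, 0.314, -0.047, 1.21, 0, 1.571], TCP at [242.349, -548.873, 212.999] pointing down, gripper open.
Joint ranges: [-2.67, 2.67], [-0.69, 1.73], [-1.03, 1.25], [-2.08, 2.16], [-1.42, 1.45], [-3.14, 3.14]. Speed limits (rad/s): [2.39, 2.39, 3.01, 3.14, 3.14, 3.14].

## Interface

Orientations are given as [roll, pitch, yaw] about the fixed x, y, z axes, in that order (R = Rz(yaw) Ry(pitch) Rx(roll)).
In Python, from rig import ctrl gives the robot as it stands. The module is installed in compiled form; this text tells all that it offers.
- The arm moves only by the shell command python3 -m inch 'ROWS' [FORCE]. ROWS is JSON, a list that holds one entry, the list of rows, each a list of 7 numbers: the shift along the tool's x, y, z in cm, then the turn, a rotation vector about the tool's x, y, z in degrees, then the finger opening in cm, from 0 to 8.54. In form: [[[x, y, z, ax, ay, az, hand], ...]]. A call has 1 to 20 rows; each row is the pose to reach, as a shift and turn from the pose measured when the call began, along the tool's axes at that moment; what a row does not reach only later rows make up. A row lasts 1/8 s, in which the tool goes at most 62.5 mm and 10.7 degrees, less where a joint would pass 70% of its speed; a pose out of reach is approached as far as the arm can. A call with a gripper value outside its range is refused whole. The fingers move at their own pace and stop on an object; FORCE is the grip in N (left out, the last holds). Time passes only in rows, so rows that repeat a pose let the fingers close. It gives the time, the measured TCP pose, the force and the opening at its end, in the units of the state.
- ctrl.observe(): the state, without advancing time (a new reading comes with each control period).
- ctrl.snapshot(name): name is "scene" or "top"; returns the picture (420x560x3 uint8, red, green, blue); there is no depth.
- ctrl.camera_model(name): a dict with "vfov" (degrees; the focal length in pixels is half the picture's height over the tangent of half this angle, whatever the lens; pixels are square), "cx", "cy" (the principal point, pixels), "extrinsics" (4x4, takes a point from world to camera coordinates). Camera axes: x right, y down, z forward; pixel columns grow to the right and rows downward; lengths in mm; the calibration is good to about 2 mm. A picture is of the moment at which its call begins. camera_model takes no time and is no camera call.
- ctrl.job_done(): hands the job in, once; it reports no verdict.
The state is a dict: "time": time; "qpos": joint angles; "dq": joint speeds; "joint_torque": joint torques, N m; "tool_pos": TCP position; "eef_rot": TCP orientation; "ft_force": force on the tool from outside, world axes, zero at the start; "moment": the same for the moment, N m; "gripper_width": opening from 0.0 (shut) to 1.0 (fully open).
Only numpy, scipy, OpenCV 4.12 (cv2) and the standard library are available. Lean on these libraries where they do the work, as an engineer would, in place of code of your own. Each camera call takes 0.05 s, during which the arm holds its last target.

## Task

Hang the four white pots by their hooks on the pivoting bar under the bedside rail: the two large pots on the two inner places, the two small pots on the two outer places, each between its pair of collars. Add them to the left and right by turns, so that neither side ever carries more than one pot more than the other and the bar never tips far, and let go with the bar level and still. Leave the bottle, the lamp and the toy train where they are.

Things in the scene. Friction and masses are not known exactly. Their poses are not given: they have to be found in the camera images.
- rack: Fixed aluminium stand: two 14 mm posts at y = +-250 mm with flat feet 120 x 50 x 8 mm carry a fixed rail; the pivoting bar hangs below the rail at the middle. A bottle brush, part of the stand, hangs from the rail at y = -305 mm. Origin on the nightstand straight below the bar's middle; y along the rail (left), -x side faces the robot.
- rail_mid (a point): Middle of the fixed rail (20 mm deep, 16 mm high, 680 mm long along the rack's y), 355 mm up, 105 mm above the pivoting bar's centre line and 14 mm nearer the robot than it. It is in the way of a gripper coming straight down over the bar: come in from the robot's side under the rail, tool leaning about 25 to 45 degrees from vertical.
- bar (a joint): Angle (rad) of the pivoting bar about the rack's x: 0 level, positive = left (+y) end up; stops at +-0.45. A round 10 mm rod, 370 mm long, centre 250 mm up when level. A weak spring levels it and it is well damped: one large pot on an inner place or one small pot on an outer one tips it about 0.14 rad (8 degrees); double that load tips it about 0.27 rad, which is too far.
- seat_outer_left (a point): Hanging place outer left: point on the top line of the 10 mm bar midway between two 20 mm collars 33 mm apart, 150 mm to the left (+y) of the pivot; moves with the bar; its y axis runs along the bar to the left.
- seat_inner_left (a point): Hanging place inner left: point on the top line of the 10 mm bar midway between two 20 mm collars 33 mm apart, 75 mm to the left (+y) of the pivot; moves with the bar; its y axis runs along the bar to the left.
- seat_inner_right (a point): Hanging place inner right: point on the top line of the 10 mm bar midway between two 20 mm collars 33 mm apart, 75 mm to the right (-y) of the pivot; moves with the bar; its y axis runs along the bar to the left.
- seat_outer_right (a point): Hanging place outer right: point on the top line of the 10 mm bar midway between two 20 mm collars 33 mm apart, 150 mm to the right (-y) of the pivot; moves with the bar; its y axis runs along the bar to the left.
- large_a: Large hanging pot (one of two alike), white plastic, about 160 g: open cup 64 mm across, 75 mm high; on its -x side an upright strap (6 mm in x, 10 mm thick in y, centre x = -28 mm) rises to 130 mm, then a roof-shaped hook, open below, over the cup to x = +24 mm, top 156 mm. Pinch the strap along y, about 115 mm up. Origin: centre of underside, z up, -x roughly to the robot.
- large_a_hook (a point): Underside of the peak of large_a's hook, 148 mm above the pot's origin, on its axis. The hook's free end reaches 30 mm below this point, 24 mm to +x; the strap is 28 mm to -x. With the pot hung this point lies about 1 mm above the bar's top line.
- large_b: Large hanging pot (one of two alike), white plastic, about 160 g: open cup 64 mm across, 75 mm high; on its -x side an upright strap (6 mm in x, 10 mm thick in y, centre x = -28 mm) rises to 130 mm, then a roof-shaped hook, open below, over the cup to x = +24 mm, top 156 mm. Pinch the strap along y, about 115 mm up. Origin: centre of underside, z up, -x roughly to the robot.
- large_b_hook (a point): Underside of the peak of large_b's hook, 148 mm above the pot's origin, on its axis. The hook's free end reaches 30 mm below this point, 24 mm to +x; the strap is 28 mm to -x. With the pot hung this point lies about 1 mm above the bar's top line.
- small_a: Small hanging pot (one of two alike), white plastic, about 80 g: open cup 56 mm across, 45 mm high; on its -x side an upright strap (6 mm in x, 10 mm thick in y, centre x = -28 mm) rises to 130 mm, then a roof-shaped hook, open below, over the cup to x = +24 mm, top 156 mm. Pinch the strap along y, about 115 mm up. Origin: centre of underside, z up, -x roughly to the robot.
- small_a_hook (a point): Underside of the peak of small_a's hook, 148 mm above the pot's origin, on its axis. The hook's free end reaches 30 mm below this point, 24 mm to +x; the strap is 28 mm to -x. With the pot hung this point lies about 1 mm above the bar's top line.
- small_b: Small hanging pot (one of two alike), white plastic, about 80 g: open cup 56 mm across, 45 mm high; on its -x side an upright strap (6 mm in x, 10 mm thick in y, centre x = -28 mm) rises to 130 mm, then a roof-shaped hook, open below, over the cup to x = +24 mm, top 156 mm. Pinch the strap along y, about 115 mm up. Origin: centre of underside, z up, -x roughly to the robot.
- small_b_hook (a point): Underside of the peak of small_b's hook, 148 mm above the pot's origin, on its axis. The hook's free end reaches 30 mm below this point, 24 mm to +x; the strap is 28 mm to -x. With the pot hung this point lies about 1 mm above the bar's top line.
- bottle: Bystander: closed glass bottle, 56 mm across, 150 mm high, standing; origin at the centre of the underside.
- lamp: Bystander: rounded white ceramic night lamp with a small toggle, 120 mm across, 157 mm high, standing left of the rack; origin at the centre of the underside.
- train: Bystander: wooden toy engine, 130 mm long (its x), 60 mm wide, 84 mm high; origin at the underside centre.
There are look-alikes about, which are no part of the job. What is shaped like the small_b but pink is not meant.

How it is judged (in metres and radians):
On the way, in this order (a step that is already met when the one before it is completed fails the run):
1. a first pot hangs on either side, let go (((distance between any of large_a_hook, large_b_hook and seat_inner_left below 0.02 m or distance between any of small_a_hook, small_b_hook and seat_outer_left below 0.02 m) or (distance between any of large_a_hook, large_b_hook and seat_inner_right below 0.02 m or distance between any of small_a_hook, small_b_hook and seat_outer_right below 0.02 m)) and contact force between the fingers and large_a below 0.1 N and contact force between the fingers and large_b below 0.1 N and contact force between the fingers and small_a below 0.1 N and contact force between the fingers and small_b below 0.1 N), for 0.2 s.
2. one pot hangs on each side, let go, and the bar is level again ((distance between any of large_a_hook, large_b_hook and seat_inner_left below 0.02 m or distance between any of small_a_hook, small_b_hook and seat_outer_left below 0.02 m) and (distance between any of large_a_hook, large_b_hook and seat_inner_right below 0.02 m or distance between any of small_a_hook, small_b_hook and seat_outer_right below 0.02 m) and value of joint bar between -0.07 and 0.07 rad and contact force between the fingers and large_a below 0.1 N and contact force between the fingers and large_b below 0.1 N and contact force between the fingers and small_a below 0.1 N and contact force between the fingers and small_b below 0.1 N), for 0.2 s.
At the end, for the whole second after the job is handed in: One large pot hangs on each inner place and one small pot on each outer place (peak of each hook within 20 mm of its place), the bar is level within 0.07 rad (4 degrees) and still, the pots are at rest (under 50 mm/s) and let go (((distance between large_a_hook and seat_inner_left below 0.02 m and distance between large_b_hook and seat_inner_right below 0.02 m) or (distance between large_b_hook and seat_inner_left below 0.02 m and distance between large_a_hook and seat_inner_right below 0.02 m)) and ((distance between small_a_hook and seat_outer_left below 0.02 m and distance between small_b_hook and seat_outer_right below 0.02 m) or (distance between small_b_hook and seat_outer_left below 0.02 m and distance between small_a_hook and seat_outer_right below 0.02 m)) and value of joint bar between -0.07 and 0.07 rad and velocity of joint bar between -0.1 and 0.1 rad/s and linear speed of each of large_a, large_b, small_a, small_b below 0.05 m/s); the robot touches nothing.
It fails at once if the bar tips more than 0.215 rad (12 degrees) either way (value of joint bar above 0.215 rad or value of joint bar below -0.215 rad).
It fails at once if the bottle is moved more than 20 mm (distance of bottle from where it was at the start of the episode above 0.02 m).
It fails at once if the lamp is moved more than 20 mm (distance of lamp from where it was at the start of the episode above 0.02 m).
It fails at once if the train is moved more than 20 mm (distance of train from where it was at the start of the episode above 0.02 m).
It also fails if it takes over 72 s, if anything falls off the work surface, if the arm or the gripper's body presses on something with over 40 N, if the wrist force passes 120 N, or if a joint passes its speed limit or range.

## Working session

There is one attempt and no reset: what is moved stays moved. The work goes in short steps, Python scripts to look and compute and a shell command to move; the robot and the scene stay as the last step left them, time stands still between calls to the robot, and variables do not carry over. Pictures are saved under pics/ and viewed, and the job is handed in when it is done.

```bash
mkdir -p pics
python3 - <<'E'
from rig import ctrl
import cv2
for n in ["scene","top"]:
    im=ctrl.snapshot(n); cv2.imwrite(f"pics/{n}0.png",im[:,:,::-1]); m=ctrl.camera_model(n); print(n,m)
print(ctrl.observe())
E
```

```text
scene {'vfov': 53.64138061967519, 'cx': 275.1751426066626, 'cy': 205.86484298052102, 'extrinsics': array([[-6.30344748e-02,  9.98011186e-01,  5.72625419e-04,
         5.83718936e+01],
       [ 5.18166781e-01,  3.32178203e-02, -8.54634286e-01,
        -1.13763031e+02],
       [-8.52953599e-01, -5.35747079e-02, -5.19230112e-01,
         1.75564492e+03],
       [ 0.00000000e+00,  0.00000000e+00,  0.00000000e+00,
         1.00000000e+00]])}
top {'vfov': 50.82148708811746, 'cx': 282.42538357320245, 'cy': 209.08655244251906, 'extrinsics': array([[ 8.85613357e-03, -9.99958680e-01,  2.05126105e-03,
        -2.90302359e+01],
       [-9.79971820e-01, -9.08719165e-03, -1.98928770e-01,
         6.47560487e+02],
       [ 1.98939190e-01, -2.48438265e-04, -9.80011804e-01,
         1.23660460e+03],
       [ 0.00000000e+00,  0.00000000e+00,  0.00000000e+00,
         1.00000000e+00]])}
{'time': 0.1, 'qpos': array([-1.15496639e+00,  3.14158796e-01, -4.79779461e-02,  1.21021453e+00,
       -5.56183039e-05,  1.57082529e+00]), 'dq': array([ 0.00159078, -0.00131095,  0.00332353, -0.00034055, -0.00098959,
       -0.00185637]), 'joint_torque': array([ 2.11993273e-05, -5.40767097e+01,  3.40541339e+01,  1.11864923e-02,
        8.06517050e-05, -6.76992499e-06]), 'tool_pos': array([ 242.12733176, -548.36834982,  212.21922332]), 'eef_rot': array([-1.53501402,  1.56924039,  2.02237965]), 'ft_force': array([-0.10639033,  0.47984662, -0.26036617]), 'moment': array([ 0.01059166, -0.02841726, -0.03154827]), 'gripper_width': 0.9994982132327767}
```

View pics/scene0.png

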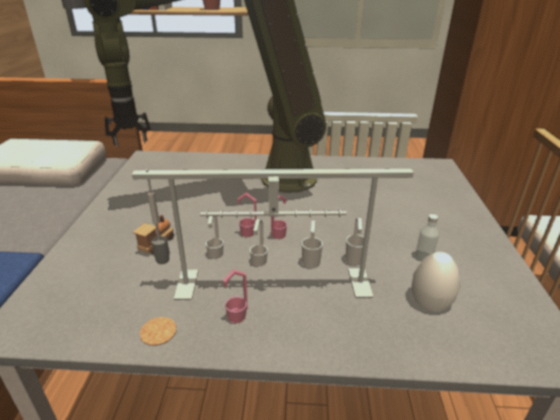

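View pics/top0.png

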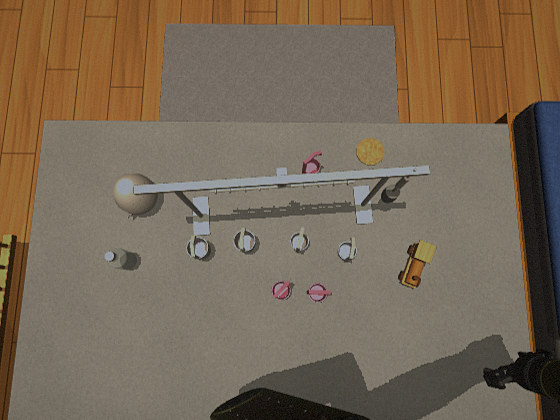

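Run:
```python
import cv2
a=cv2.imread('pics/top0.png')
cv2.imwrite('pics/top0a.png',cv2.resize(a[180:400,50:300],None,fx=3,fy=2.7,interpolation=cv2.INTER_CUBIC))
cv2.imwrite('pics/top0b.png',cv2.resize(a[180:400,290:540],None,fx=3,fy=2.7,interpolation=cv2.INTER_CUBIC))
a=cv2.imread('pics/scene0.png')
cv2.imwrite('pics/scene0a.png',cv2.resize(a[60:300,80:340],None,fx=3,fy=2.5,interpolation=cv2.INTER_CUBIC))
cv2.imwrite('pics/scene0b.png',cv2.resize(a[60:300,290:550],None,fx=3,fy=2.5,interpolation=cv2.INTER_CUBIC))
```

```text
(no output)
```

View pics/top0a.png

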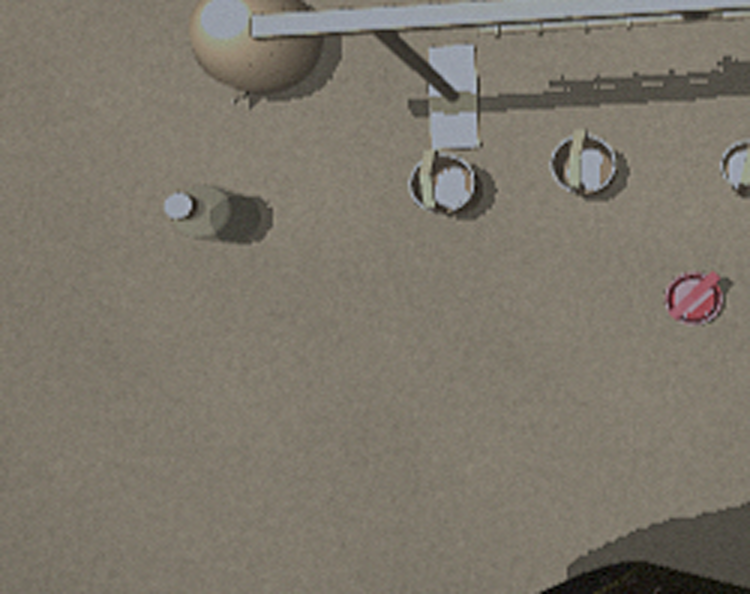

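View pics/top0b.png

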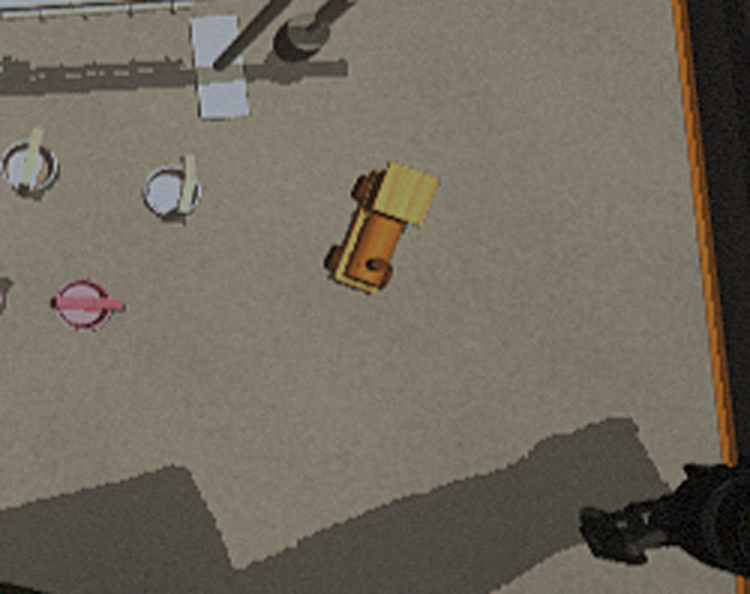

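View pics/scene0a.png

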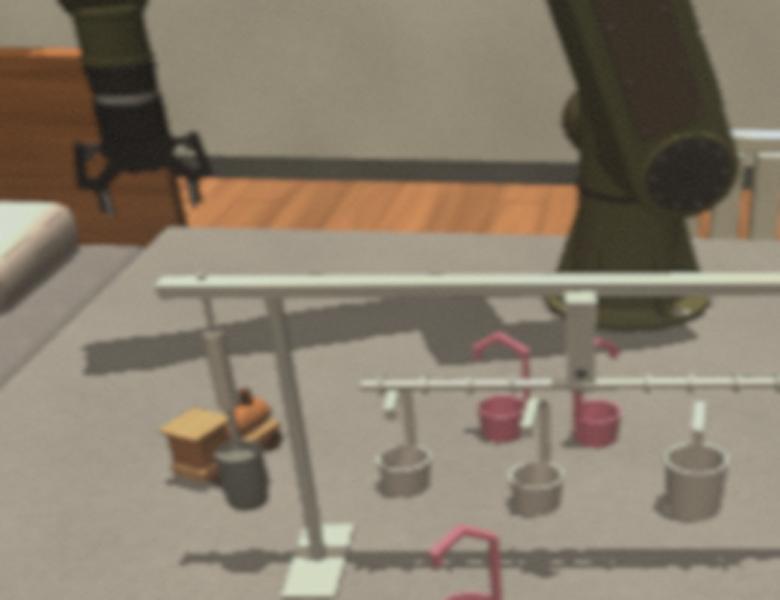

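View pics/scene0b.png

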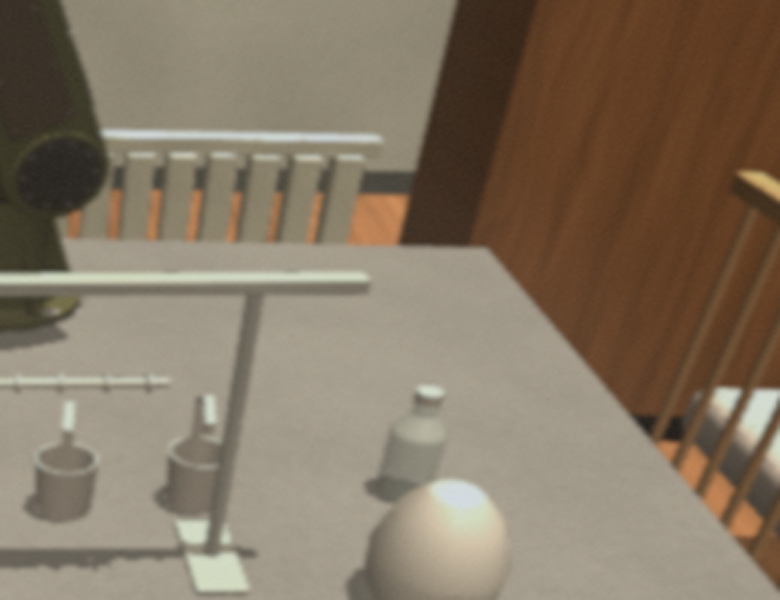

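```bash
cat > h.py <<'E'
import numpy as np,cv2
from scipy.optimize import least_squares
from scipy.spatial.transform import Rotation as Ro
CM={}
def cam(n):
    if n not in CM:
        from rig import ctrl
        m=ctrl.camera_model(n); f=210/np.tan(np.radians(m['vfov'])/2)
        CM[n]=(np.array([[f,0,m['cx']],[0,f,m['cy']],[0,0,1]]),np.array(m['extrinsics']))
    return CM[n]
def proj(n,P):
    K,E=cam(n); P=np.atleast_2d(P).astype(float); c=P@E[:3,:3].T+E[:3,3]; u=c@K.T; return u[:,:2]/u[:,2:]
def tri(a,b):  # a scene px, b top px
    Ks=[cam('scene'),cam('top')]
    Ps=[K@E[:3] for K,E in Ks]
    X=cv2.triangulatePoints(Ps[0],Ps[1],np.array(a,float).reshape(2,1),np.array(b,float).reshape(2,1)).ravel(); X=X[:3]/X[3]
    r=np.hypot(*(proj('scene',X)[0]-a)),np.hypot(*(proj('top',X)[0]-b)); return X,r
def onz(n,p,z):
    K,E=cam(n); d=E[:3,:3].T@np.linalg.inv(K)@np.array([p[0],p[1],1.]); c=-E[:3,:3].T@E[:3,3]; return c+d*(z-c[2])/d[2]
def crop(im,u,v,w,h,s):
    return cv2.resize(im[v:v+h,u:u+w],None,fx=s,fy=s,interpolation=cv2.INTER_CUBIC)
E
python3 - <<'E'
from h import *
a=cv2.imread('pics/top0.png');b=cv2.imread('pics/scene0.png')
def tile(im,boxes,s,name):
    out=[]
    for (u,v,w,h) in boxes:
        c=crop(im,u,v,w,h,s)
        for k in range(0,w,10):
            cv2.line(c,(k*s,0),(k*s,6),(0,255,255),1); cv2.putText(c,str(u+k),(k*s,16),0,.35,(0,255,255),1)
        for k in range(0,h,10):
            cv2.line(c,(0,k*s),(6,k*s),(0,255,255),1); cv2.putText(c,str(v+k),(8,k*s+4),0,.35,(0,255,255),1)
        out.append(c)
    n=len(out)//2
    cv2.imwrite(name,np.vstack([np.hstack(out[:n]),np.hstack(out[n:])]))
tile(a,[(178,218,48,36),(225,218,48,36),(280,218,48,36),(327,225,48,36)],8,'pics/t1.png')
tile(b,[(195,205,48,36),(238,210,48,36),(290,210,60,60),(335,210,60,60)][:2]+[(195,225,48,36),(238,230,48,36)],8,'pics/s1.png')
tile(b,[(290,215,48,36),(335,210,48,36),(290,240,48,36),(335,236,48,36)],8,'pics/s2.png')
E
```

```text
(no output)
```

View pics/t1.png

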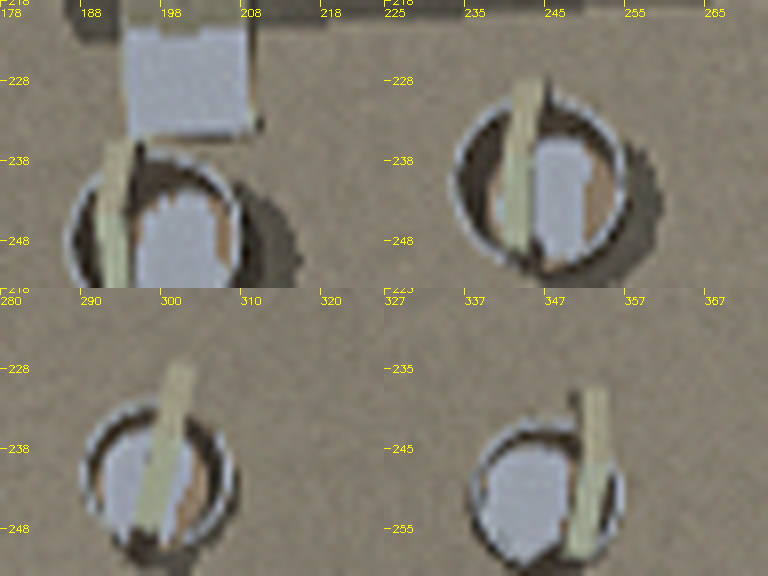

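View pics/s1.png

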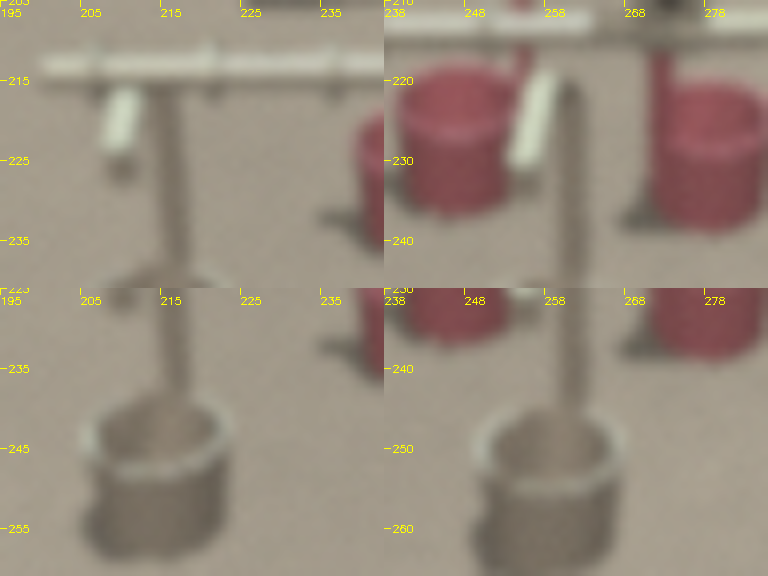

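View pics/s2.png

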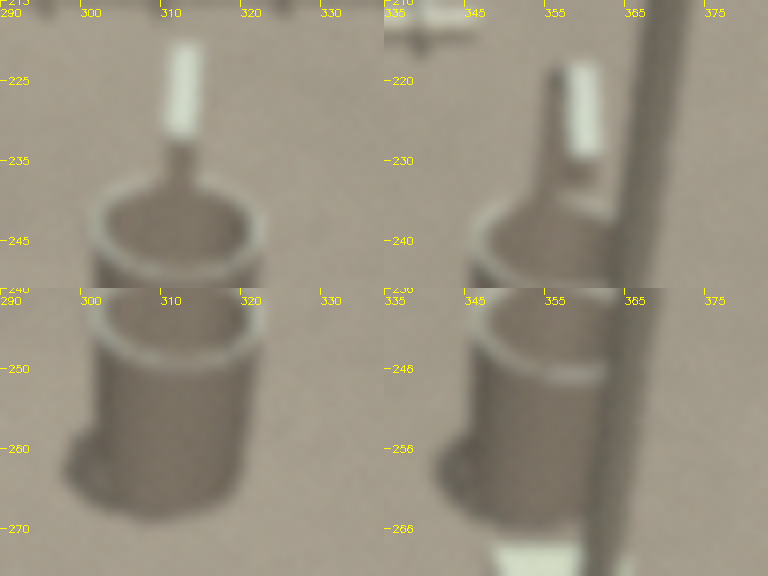

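```bash
cat > pots.py <<'E'
from h import *
D={'L1':dict(h=75,tr=(197.2,248.6),tf=(192.8,235.5),tn=(192.3,256.5),sr=(356.4,240.8),sb=(360.1,229.5),st=(359.8,217.8)),
'L2':dict(h=75,tr=(244.4,241),tf=(243.3,227.8),tn=(241.5,249),sr=(312.1,243.6),sb=(312.6,232.2),st=(313.4,220.3)),
'S1':dict(h=45,tr=(300,241.1),tf=(302.7,227.3),tn=(298.3,248.2),sr=(258.6,250.1),sb=(255.3,230.4),st=(258.5,218.8)),
'S2':dict(h=45,tr=(347.5,250.5),tf=(353.4,237.8),tn=(351.3,258.8),sr=(214.5,243.2),sb=(209.7,223.7),st=(210.7,216))}
for k,d in D.items():
    def P(q):
        c,s=np.cos(q[3]),np.sin(q[3])
        L=np.array([[0,0,d['h']],[26,0,120],[-31,0,130],[0,0,156]]); 
        return L@np.array([[c,s,0],[-s,c,0],[0,0,1]])+q[:3]
    def r(q):
        p=P(q); t=proj('top',p); s=proj('scene',p)
        return np.concatenate([t[0]-d['tr'],t[1]-d['tf'],t[2]-d['tn'],s[0]-d['sr'],s[1]-d['sb'],(s[3]-d['st'])*.7])
    g=np.append(onz('top',d['tr'],d['h']),0);g[2]=0
    for fix in (0,1):
        if fix: R=least_squares(lambda q:r([q[0],q[1],0,q[2]]),g[[0,1,3]]);
        else: R=least_squares(r,g)
        print(k,R.x[:-1].round(1),'yaw',np.degrees(R.x[-1]).round(1),R.fun.round(1))
    print('  rim tri',tri(d['sr'],d['tr']),' end tri',tri(d['sb'],d['tf']))
E
python3 pots.py
```

```text
L1 [530.2 221.5   5. ] yaw 3.3 [-0.7 -1.   0.5  0.9  0.5  0.1  0.5 -1.7 -0.1  2.2 -0.  -1. ]
L1 [529.3 222.2] yaw 3.2 [-0.7 -0.5  0.6  1.5  0.5  0.7  0.6 -0.5 -0.1  3.5  0.  -0.1]
  rim tri (array([528.18159918, 220.87325083,  72.1097172 ]), (np.float64(0.011577001059229418), np.float64(0.010748691787558698)))  end tri (array([557.39610051, 222.55158059, 133.70872053]), (np.float64(0.10462771183325772), np.float64(0.09684016777410448)))
L2 [552.8  86.3   4.9] yaw -2.4 [-0.4 -0.8 -0.   1.   0.1 -0.2 -0.1 -1.8 -0.2  2.3 -0.1 -0.9]
L2 [551.9  86.6] yaw -2.6 [-0.4 -0.3  0.1  1.6  0.1  0.3 -0.1 -0.6 -0.2  3.5 -0.1  0. ]
  rim tri (array([551.36048737,  86.33161348,  72.3433546 ]), (np.float64(0.2336048999695202), np.float64(0.21402718708144322)))  end tri (array([580.10776546,  84.8072779 , 133.83369811]), (np.float64(0.14518827218755762), np.float64(0.13263490686958493)))
S1 [556.4 -74.1   6. ] yaw -12.4 [-0.5 -0.4 -0.1  0.9 -0.  -0.5 -0.1 -1.8 -0.1  2.3 -0.6 -0.9]
S1 [555.3 -74.4] yaw -12.9 [-0.5  0.2 -0.   1.6 -0.1  0.1 -0.1 -0.5 -0.2  3.8 -0.6  0.2]
  rim tri (array([556.12959358, -74.93598372,  43.8755919 ]), (np.float64(0.3500163657466059), np.float64(0.3181392851786814)))  end tri (array([582.83559016, -79.27942644, 134.75424776]), (np.float64(0.11689497841016026), np.float64(0.1073313598436217)))
S2 [ 529.3 -215.6    2.7] yaw -7.8 [ 0.2 -0.  -0.6  0.5 -0.3 -0.4 -0.5 -1.1 -0.5  3.   0.3 -2.9]
S2 [ 528.8 -216. ] yaw -7.9 [ 0.2  0.3 -0.6  0.9 -0.3 -0.1 -0.5 -0.5 -0.5  3.7  0.3 -2.4]
  rim tri (array([ 529.62172065, -214.93162326,   43.76501148]), (np.float64(0.21180356978255074), np.float64(0.1979092700989477)))  end tri (array([ 554.94271657, -218.11161295,  133.50168933]), (np.float64(0.39538073958682), np.float64(0.37356701953024446)))
```

Run:
```python
from h import *
a=cv2.imread('pics/top0.png');b=cv2.imread('pics/scene0.png')
def one(im,u,v,w,h,s):
        c=crop(im,u,v,w,h,s)
        for k in range(0,w,10):
            cv2.line(c,(k*s,0),(k*s,6),(0,255,255),1); cv2.putText(c,str(u+k),(k*s,16),0,.35,(0,255,255),1)
        for k in range(0,h,10):
            cv2.line(c,(0,k*s),(6,k*s),(0,255,255),1); cv2.putText(c,str(v+k),(8,k*s+4),0,.35,(0,255,255),1)
        return c
cv2.imwrite('pics/r1.png',np.vstack([one(a,120,165,160,50,5),one(a,280,155,160,70,5)]))
cv2.imwrite('pics/r2.png',np.vstack([one(b,195,195,100,50,8)[:, :],one(b,265,200,100,25,8)]))
cv2.imwrite('pics/r3.png',np.vstack([one(b,130,160,160,30,5),one(b,265,160,160,30,5)]))
```

```text
(no output)
```

View pics/r1.png

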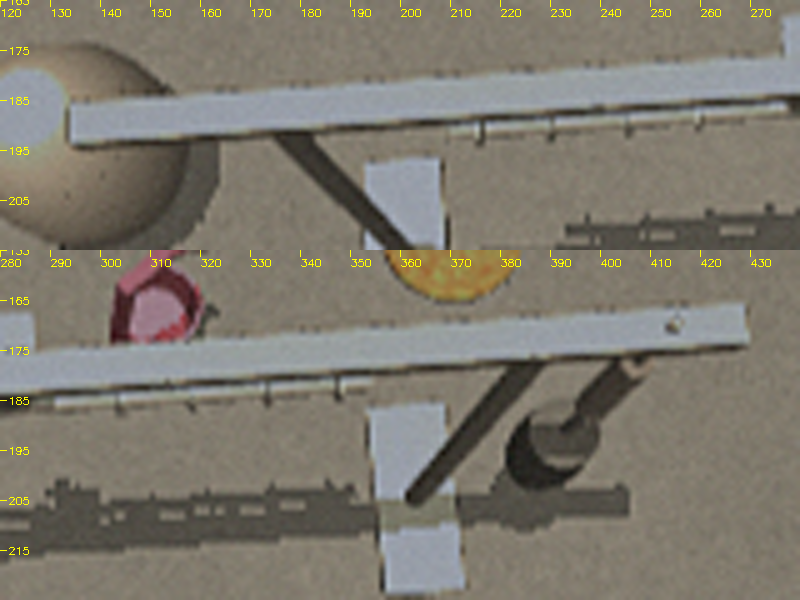

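View pics/r2.png

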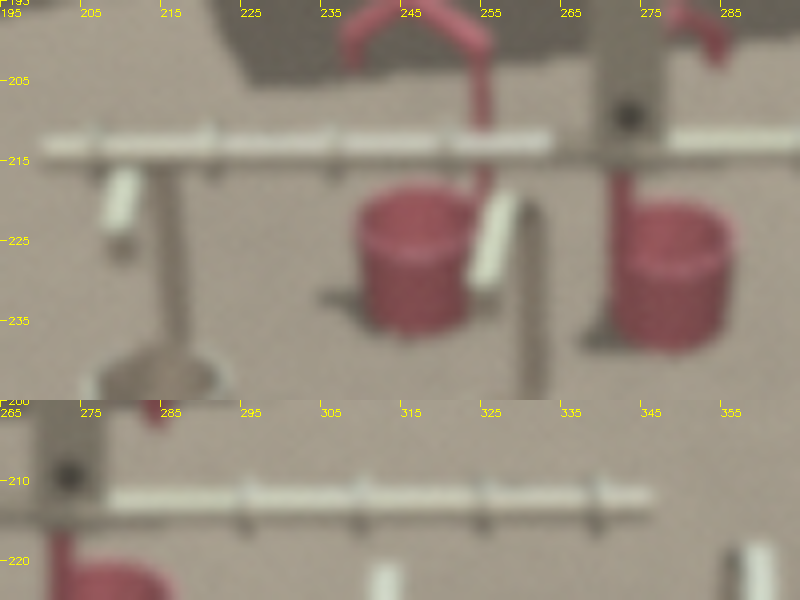

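View pics/r3.png

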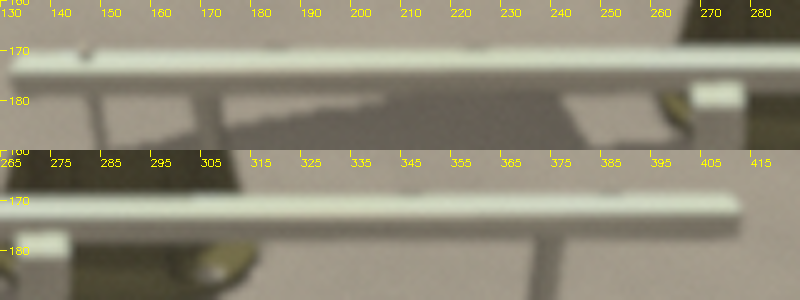

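```bash
cat > rack.py <<'E'
from h import *
print('rail+y',tri((412.7,171),(134,189.5)),'\nrail-y',tri((132,172),(429.2,170)))
O=[('top',(134,189.5),(-14,340,363)),('top',(429.2,170),(-14,-340,363)),('top',(363,204.4),(0,-250,8)),('top',(201.3,215.8),(0,250,8)),
('scene',(412.7,171),(-14,340,363)),('scene',(132,172),(-14,-340,363)),('scene',(200.2,213),(0,-185,250)),('scene',(346.8,212),(0,185,250))]
for u,y in zip((207.1,221.6,237,251,295.9,310.3,325.6,339.8),(-168,-132,-93,-57,57,93,132,168)): O.append(('scene',(u,212.7),(0,y,250)))
def r(q):
    c,s=np.cos(q[2]),np.sin(q[2]); o=[]
    for n,p,L in O:
        P=[q[0]+c*L[0]-s*L[1],q[1]+s*L[0]+c*L[1],L[2]]; o+=list(proj(n,P)[0]-p)
    return o
R=least_squares(r,[700,0,0],loss='soft_l1'); print(R.x,np.degrees(R.x[2])); print(np.array(r(R.x)).reshape(-1,2).round(1).tolist())
E
python3 rack.py
sed -i 's/\[26,0,120\]/[26,0,134]/' pots.py; python3 pots.py
```

```text
rail+y (array([630.37242743, 316.61593308, 360.73625823]), (np.float64(0.339112410618605), np.float64(0.3210245931706645))) 
rail-y (array([ 682.77937278, -361.23357315,  362.25563288]), (np.float64(0.5509557117408316), np.float64(0.5138348811946066)))
[ 6.67716079e+02 -2.09567405e+01  7.52873623e-02] 4.313648111845869
[[-0.9, 0.6], [0.6, 1.2], [-0.5, -3.2], [-0.8, -4.1], [-0.2, -1.2], [1.1, -0.8], [0.4, 0.3], [-0.9, 0.4], [0.2, 0.6], [-0.1, 0.5], [-0.2, 0.4], [0.0, 0.3], [-0.1, 0.0], [-0.4, -0.0], [-0.4, -0.1], [-0.5, -0.2]]
L1 [530.3 221.7  -0.9] yaw 0.8 [-0.4 -0.8  0.3  0.4  0.3  0.3  0.4 -0.1 -0.1 -0.1 -0.1  0.2]
L1 [530.4 221.6] yaw 0.8 [-0.4 -0.9  0.3  0.3  0.3  0.2  0.4 -0.3 -0.1 -0.3 -0.1  0.1]
  rim tri (array([528.18159918, 220.87325083,  72.1097172 ]), (np.float64(0.011577001059229418), np.float64(0.010748691787558698)))  end tri (array([557.39610051, 222.55158059, 133.70872053]), (np.float64(0.10462771183325772), np.float64(0.09684016777410448)))
L2 [552.8  86.4  -0.9] yaw -3.3 [-0.3 -0.6 -0.1  0.5  0.   0.  -0.2 -0.2 -0.1 -0.1 -0.1  0.3]
L2 [553.   86.3] yaw -3.3 [-0.3 -
[... 515 characters left out ...]
im tri (array([556.12959358, -74.93598372,  43.8755919 ]), (np.float64(0.3500163657466059), np.float64(0.3181392851786814)))  end tri (array([582.83559016, -79.27942644, 134.75424776]), (np.float64(0.11689497841016026), np.float64(0.1073313598436217)))
S2 [ 529.3 -215.9   -3.2] yaw -5.5 [ 0.   0.2 -0.4  0.1 -0.1 -0.2 -0.4  0.4 -0.4  0.8  0.4 -1.7]
S2 [ 529.9 -215.4] yaw -5.4 [ 0.  -0.1 -0.4 -0.3 -0.1 -0.5 -0.4 -0.3 -0.4 -0.   0.4 -2.3]
  rim tri (array([ 529.62172065, -214.93162326,   43.76501148]), (np.float64(0.21180356978255074), np.float64(0.1979092700989477)))  end tri (array([ 554.94271657, -218.11161295,  133.50168933]), (np.float64(0.39538073958682), np.float64(0.37356701953024446)))
```

```bash
sed -i 's/(0,-250,8)/(-14,-250,8)/;s/(0,250,8)/(-14,250,8)/' rack.py; python3 rack.py | tail -2
```

```text
[ 6.69060117e+02 -2.07877401e+01  7.71493123e-02] 4.420329984707415
[[-0.9, 0.3], [0.5, 0.4], [-0.1, 0.7], [-0.7, 0.1], [-0.1, -1.0], [0.8, -0.4], [0.3, 0.7], [-0.8, 0.7], [0.2, 0.9], [-0.1, 0.8], [-0.2, 0.7], [0.0, 0.6], [-0.1, 0.3], [-0.3, 0.2], [-0.3, 0.1], [-0.4, 0.0]]
```

```bash
cat >> h.py <<'E'
def Rt(yaw,lean,flip):
    # tool x dir = (sin lean,0,-cos lean) rotated yaw ; y horizontal
    t=np.radians(lean);x=np.array([np.sin(t),0,-np.cos(t)]);y=np.array([0,1.,0])*flip
    return Ro.from_euler('z',yaw,degrees=True).as_matrix()@np.c_[x,y,np.cross(x,y)]
def cur():
    from rig import ctrl
    s=ctrl.observe(); return np.array(s['tool_pos']),Ro.from_euler('xyz',s['eef_rot']).as_matrix(),s
def row(R,p,g=None,ref=None):
    p0,R0,s=cur() if ref is None else ref
    d=R0.T@(np.array(p)-p0)/10; w=np.degrees(Ro.from_matrix(R0.T@R).as_rotvec())
    return np.round(d,2).tolist()+np.round(w,1).tolist()
def tcp_for_grasp(gp,R,off=11): return np.array(gp)+R[:,0]*off
RX,RY,RYAW=669.1,-21.0,4.42
def rk(x,y,z):
    a=np.radians(RYAW); return np.array([RX+np.cos(a)*x-np.sin(a)*y,RY+np.sin(a)*x+np.cos(a)*y,z])
POT={'L1':(530.4,221.6,.8),'L2':(553,86.3,-3.3),'S1':(556.4,-74.1,-11.5),'S2':(529.9,-215.4,-5.4)}
def pt(k,x,y,z):
    X,Y,a=POT[k];a=np.radians(a);return np.array([X+np.cos(a)*x-np.sin(a)*y,Y+np.sin(a)*x+np.cos(a)*y,z])
E
python3 - <<'E'
from h import *
p,R,s=cur(); print(R.round(3))
print('pink back',onz('top',(312,167),40),'pinkfront',onz('top',(282,290),40),onz('top',(318,293),40),'train',onz('top',(417,265),60))
R1=Rt(-3.3,42,-1)
for f in (1,-1):
  R1=Rt(-3.3,42,f); print(f,row(R1,tcp_for_grasp(pt('L2',-28,0,115),R1)-R1[:,0]*80), tcp_for_grasp(pt('L2',-28,0,115),R1)-R1[:,0]*80)
E
```

```text
[[-0.001  0.404 -0.915]
 [ 0.001 -0.915 -0.404]
 [-1.    -0.002  0.   ]]
pink back [ 785.2318713  -112.56312477   40.        ] pinkfront [413.86214602 -24.05245321  40.        ] [ 406.25367116 -128.22629379   40.        ] train [ 487.87892758 -412.74920163   60.        ]
1 [4.67, -48.88, -47.47, -143.9, -13.4, 55.3] [478.95297564  90.56952456 166.27699296]
-1 [4.67, -48.88, -47.47, 25.9, 41.2, 10.0] [478.95297564  90.56952456 166.27699296]
```

Run:
```python
from h import *
R1=Rt(-3.3,42,-1); print(row(R1,(450,90,260)))
```

```text
[-4.7, -50.01, -44.8, 25.9, 41.2, 10.0]
```

```bash
python3 -m inch '[[[-4.7,-50,-44.8,25.9,41.2,10,4.5],[-4.7,-50,-44.8,25.9,41.2,10,4.5],[-4.7,-50,-44.8,25.9,41.2,10,4.5]]]' 60; python3 -c "
from h import *
p,R,s=cur();print(s['qpos'].round(2),p.round(0),R.round(2))"
```

```text
time: 0.48
tool_pos: [300.9, -369.7, 226.3]
eef_rot: [3.057, 1.088, 0.029]
ft_force: [-0.1, -0.4, -0.0]
gripper_width: 0.525
[-1.22 -0.09 -0.57  0.92  0.46  1.85] [ 301. -370.  226.] [[ 0.46  0.1  -0.88]
 [ 0.01 -0.99 -0.11]
 [-0.89  0.04 -0.46]]
```

```bash
python3 -m inch '[[[0,0,0,-10,0,0,4.5],[0,0,0,-10,0,0,4.5]]]'; python3 -c "
from h import *
p,R,s=cur();print(s['qpos'].round(2),p.round(0),R.round(2))"
```

```text
time: 0.72
tool_pos: [300.5, -369.1, 226.2]
eef_rot: [2.883, 1.088, 0.028]
ft_force: [-1.3, -1.6, 0.7]
gripper_width: 0.525
[-1.22 -0.1  -0.58  0.92  0.46  1.68] [ 300. -369.  226.] [[ 0.46  0.25 -0.85]
 [ 0.01 -0.96 -0.28]
 [-0.89  0.12 -0.45]]
```

Run:
```python
from h import *
R1=Rt(-3.3,42,1); print(row(R1,(450,88,260)))
```

```text
[4.54, -39.71, -26.96, -160.0, -6.6, 19.7]
```

```bash
python3 -m inch '[[[4.5,-39.7,-27,-160,-6.6,19.7,4.5],[4.5,-39.7,-27,-160,-6.6,19.7,4.5],[4.5,-39.7,-27,-160,-6.6,19.7,4.5],[4.5,-39.7,-27,-160,-6.6,19.7,4.5],[4.5,-39.7,-27,-160,-6.6,19.7,4.5],[4.5,-39.7,-27,-160,-6.6,19.7,4.5],[4.5,-39.7,-27,-160,-6.6,19.7,4.5],[4.5,-39.7,-27,-160,-6.6,19.7,4.5],[4.5,-39.7,-27,-160,-6.6,19.7,4.5],[4.5,-39.7,-27,-160,-6.6,19.7,4.5],[4.5,-39.7,-27,-160,-6.6,19.7,4.5],[4.5,-39.7,-27,-160,-6.6,19.7,4.5],[4.5,-39.7,-27,-160,-6.6,19.7,4.5],[4.5,-39.7,-27,-160,-6.6,19.7,4.5],[4.5,-39.7,-27,-160,-6.6,19.7,4.5],[4.5,-39.7,-27,-160,-6.6,19.7,4.5]]]'; python3 -c "
from h import *
p,R,s=cur();print(s['qpos'].round(2),p.round(0),R.round(2))
R1=Rt(-3.3,42,1);g=tcp_for_grasp(pt('L2',-28,0,115),R1)
print(row(R1,g-R1[:,0]*60),row(R1,g),g)
R2=Rt(RYAW,42,1)
"
```

```text
time: 2.72
tool_pos: [451.5, 88.9, 261.9]
eef_rot: [0.006, 0.837, -0.058]
ft_force: [-1.1, 0.2, 0.8]
gripper_width: 0.523
[ 0.44 -0.56 -0.96  0.51 -0.33  0.39] [451.  89. 262.] [[ 0.67  0.06  0.74]
 [-0.04  1.   -0.05]
 [-0.74  0.    0.67]]
[10.93, 0.3, -4.38, -0.4, 0.1, 0.0] [16.93, 0.3, -4.39, -0.4, 0.1, 0.0] [532.39466085  87.48809638 106.82540692]
```

```bash
python3 -m inch '[[[5.5,0.3,-4.4,-0.4,0,0,4.5],[10.9,0.3,-4.4,-0.4,0,0,4.5],[13.9,0.3,-4.4,-0.4,0,0,4.5],[16.9,0.3,-4.4,-0.4,0,0,4.5],[16.9,0.3,-4.4,-0.4,0,0,4.5]]]'; python3 -c "
from h import *
from rig import ctrl
for n in ('top','scene'):
  cv2.imwrite('pics/g1%s.png'%n,ctrl.snapshot(n)[:,:,::-1])
a=crop(cv2.imread('pics/g1top.png'),210,200,80,80,7);b=crop(cv2.imread('pics/g1scene.png'),280,190,60,80,7);cv2.imwrite('pics/g1.png',np.hstack([a[:,:400],b[:,:400]]))
"
```

```text
time: 3.35
tool_pos: [555.5, 97.9, 124.9]
eef_rot: [-0.018, 0.879, -0.084]
ft_force: [-0.2, 0.8, -0.4]
gripper_width: 0.528
```

View pics/g1.png

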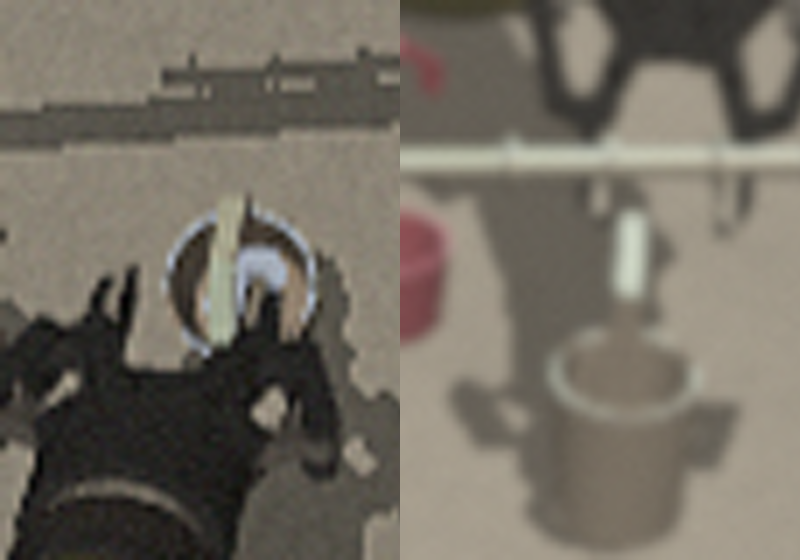

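```bash
python3 -c "
from h import *
p,R,s=cur();print(s['qpos'].round(3),s['dq'].round(2),p.round(0),R.round(2))"
```

```text
[ 0.337 -0.115 -1.023  0.013 -0.263  0.312] [ 0.01 -0.04 -0.01  0.    0.   -0.01] [555.  98. 127.] [[ 0.64  0.07  0.77]
 [-0.05  1.   -0.05]
 [-0.77 -0.01  0.64]]
```

```bash
cat > fk.py <<'E'
from h import *
D=[([242.1,-548.4,212.2],[0,0,-1],.314,-.048),([451.5,88.9,261.9],(.0,.837,-.058),-.56,-.96),([555,98,126.5],(-.018,.879,-.084),-.115,-1.023),([300.9,-369.7,226.3],(3.057,1.088,.029),-.09,-.57)]
def f(q):
    r0,zs,a,b,c,L=q;o=[]
    for p,e,q2,q3 in D:
        x=np.array(e) if e==[0,0,-1] else Ro.from_euler('xyz',e).as_matrix()[:,0]
        w=np.array(p)-L*x; ph=q2-q3
        o+=[r0+a*np.sin(q2)+b*np.cos(ph+c)-np.hypot(w[0],w[1]),zs+a*np.cos(q2)-b*np.sin(ph+c)-w[2]]
    return o
R=least_squares(f,[0,300,350,400,0,350]);print(R.x.round(2),np.round(f(R.x),1))
r0,zs,a,b,c,L=R.x
def ik(g,yaw,lean):
    Rm=Rt(yaw,lean,1); w=np.array(g)-(L-11)*Rm[:,0]; r=np.hypot(w[0],w[1])-r0; z=w[2]-zs
    best=None
    s=least_squares(lambda q:[a*np.sin(q[0])+b*np.cos(q[0]-q[1]+c)-r,a*np.cos(q[0])-b*np.sin(q[0]-q[1]+c)-z],[0,-.6],bounds=([-1.5,-1.6],[1.7,1.25]))
    q2,q3=s.x; return np.round([q2,q3,s.cost],2)
for k in POT:
    for lean in (15,20,25,28,30,33,36): print(k,lean,ik(pt(k,-28,0,107),POT[k][2],lean))
for y in (-150,-75,75,150):
    for lean in (20,25,30,40): print(y,lean,ik(rk(-28,y,220),RYAW,lean),ik(rk(-60,y,260),RYAW,lean))
E
python3 fk.py
```

```text
[ 1.3590e+01  2.7900e+02  5.0161e+02  4.3696e+02 -1.8000e-01  4.7084e+02] [-0.9 -4.6  0.2 -1.5 -0.6 -1.4  1.4  7.5]
L1 15 [ 0.11 -0.62  0.  ]
L1 20 [ 0.06 -0.71  0.  ]
L1 25 [ 0.02 -0.79  0.  ]
L1 28 [ 0.   -0.84  0.  ]
L1 30 [-0.01 -0.87  0.  ]
L1 33 [-0.02 -0.92  0.  ]
L1 36 [-0.02 -0.97  0.  ]
L2 15 [ 0.06 -0.67  0.  ]
L2 20 [ 0.01 -0.76  0.  ]
L2 25 [-0.04 -0.85  0.  ]
L2 28 [-0.07 -0.91  0.  ]
L2 30 [-0.08 -0.94  0.  ]
L2 33 [-0.1 -1.   0. ]
L2 36 [-0.11 -1.05  0.  ]
S1 15 [ 0.06 -0.68  0.  ]
S1 20 [-0.   -0.77  0.  ]
S1 25 [-0.06 -0.87  0.  ]
S1 28 [-0.08 -0.92  0.  ]
S1 30 [-0.1  -0.96  0.  ]
S1 33 [-0.12 -1.01  0.  ]
S1 36 [-0.14 -1.07  0.  ]
S2 15 [ 0.09 -0.64  0.  ]
S2 20 [ 0.04 -0.73  0.  ]
S2 25 [-0.   -0.82  0.  ]
S2 28 [-0.03 -0.87  0.  ]
S2 30 [-0.04 -0.9   0.  ]
S2 33 [-0.05 -0.95  0.  ]
S2 36 [-0.06 -1.01  0.  ]
-150 20 [ 0.19 -0.27  0.  ] [ 0.12 -0.26  0.  ]
-150 25 [ 0.14 -0.37  0.  ] [ 0.06 -0.36  0.  ]
-150 30 [ 0.09 -0.47  0.  ] [ 0.01 -0.46  0.  ]
-150 40 [ 0.02 -0.66  0.  ] [-0.07 -0.65  0.  ]
-75 20 [ 0.14 -0.33  0.  ] [ 0.06 -0.32  0.  ]
-75 25 [ 0.08 -0.43  0.  ] [-0.   -0.43  0.  ]
-75 30 [ 0.03 -0.54  0.  ] [-0.06 -0.52  0.  ]
-75 40 [-0.05 -0.73  0.  ] [-0.15 -0.72  0.  ]
75 20 [ 0.1  -0.38  0.  ] [ 0.01 -0.37  0.  ]
75 25 [ 0.03 -0.48  0.  ] [-0.05 -0.48  0.  ]
75 30 [-0.02 -0.59  0.  ] [-0.12 -0.58  0.  ]
75 40 [-0.11 -0.79  0.  ] [-0.23 -0.77  0.  ]
150 20 [ 0.11 -0.37  0.  ] [ 0.03 -0.36  0.  ]
150 25 [ 0.05 -0.47  0.  ] [-0.04 -0.46  0.  ]
150 30 [-0.01 -0.57  0.  ] [-0.1  -0.56  0.  ]
150 40 [-0.1  -0.77  0.  ] [-0.2  -0.76  0.  ]
```

```bash
python3 -c "
from h import *
R1=Rt(-3.3,30,1);g=tcp_for_grasp(pt('L2',-28,0,107),R1)
print(g,row(R1,g+[-20,0,90]),row(R1,g+[-8,0,30]),row(R1,g))
"
```

```text
[530.53730913  87.59519061  97.47372056] [-7.43, -1.43, 0.53, -0.1, 9.8, 0.9] [-2.06, -1.28, -2.39, -0.1, 9.8, 0.9] [0.76, -1.19, -3.69, -0.1, 9.8, 0.9]
```

```bash
python3 -m inch '[[[-5,0,0,0,0,0,4.5],[-9,0,0,0,0,0,4.5],[-7.4,-1.4,0.5,0,9.8,0.9,4.5],[-2.1,-1.3,-2.4,0,9.8,0.9,4.5],[-0.6,-1.2,-3.1,0,9.8,0.9,4.5],[0.8,-1.2,-3.7,0,9.8,0.9,4.5],[0.8,-1.2,-3.7,0,9.8,0.9,4.5]]]'; python3 -c "
from h import *
from rig import ctrl
R1=Rt(-3.3,30,1);g=tcp_for_grasp(pt('L2',-28,0,107),R1)
print(g,row(R1,g),cur()[2]['qpos'].round(2))
cv2.imwrite('pics/g2.png',crop(ctrl.snapshot('top')[:,:,::-1],210,200,80,80,7))
"
```

```text
time: 4.32
tool_pos: [530.4, 87.7, 97.6]
eef_rot: [0.004, 1.048, -0.056]
ft_force: [0.2, 0.8, 0.3]
gripper_width: 0.528
[530.53730913  87.59519061  97.47372056] [0.02, -0.0, 0.01, -0.2, -0.0, -0.0] [ 0.27 -0.07 -0.94  0.2  -0.16  0.29]
```

View pics/g2.png

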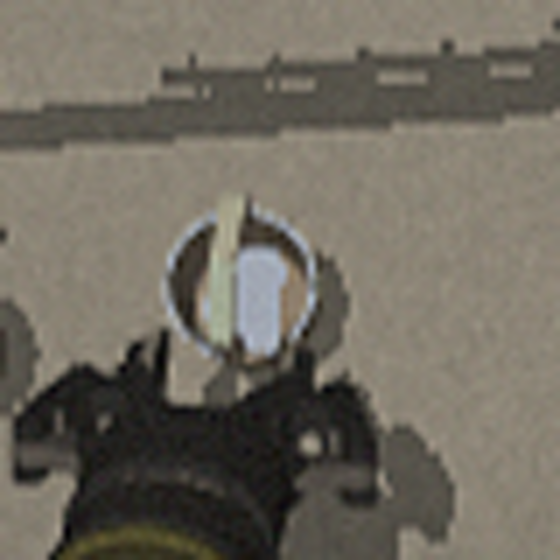

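```bash
python3 -m inch '[[[0,0,0,0,0,0,0.5],[0,0,0,0,0,0,0.5],[0,0,0,0,0,0,0.5],[0,0,0,0,0,0,0.5],[0,0,0,0,0,0,0.5]]]' 60; python3 -c "
from h import *
print(cur()[2]['qpos'].round(2))
p,R,s=cur()
# grasp pt offset: pot origin relative to TCP. lift targets
R2=Rt(RYAW,30,1)
def tcp(x,y,oz): # pot origin at rack x,y,z
    return rk(-28,y,0)*[1,1,0]+(rk(x,0,0)-rk(0,0,0))+[0,0,oz]+np.array([0,0,107])+R2[:,0]*11
print(row(Rt(-3.3,30,1),p+[0,0,100]))
for x,oz in ((-70,150),(-8,150),(-8,132),(0,115),(0,95)): t=tcp(x,75,oz); print(x,oz,t.round(0),row(R2,t))
"
```

```text
time: 5.0
tool_pos: [532.1, 88.3, 100.0]
eef_rot: [0.007, 1.044, -0.054]
ft_force: [-2.7, 0.6, 6.9]
gripper_width: 0.087
[ 0.27 -0.07 -0.94  0.2  -0.16  0.29]
[-8.64, 0.03, 5.03, -0.2, 0.2, -0.1]
-70 150 [571.  47. 247.] [-10.67, -3.87, 11.01, -6.9, 0.2, 3.8]
-8 150 [633.  51. 247.] [-7.57, -3.03, 16.31, -6.9, 0.2, 3.8]
-8 132 [633.  51. 229.] [-6.02, -3.03, 15.41, -6.9, 0.2, 3.8]
0 115 [641.  52. 212.] [-4.15, -2.93, 15.24, -6.9, 0.2, 3.8]
0 95 [641.  52. 192.] [-2.42, -2.94, 14.23, -6.9, 0.2, 3.8]
```

```bash
python3 -m inch '[[[-3,0,1.7,0,0,0,0.5],[-8,0,5,0,0,0,0.5],[-10.7,-3.9,11,-7,0,3.8,0.5],[-10.7,-3.9,11,-7,0,3.8,0.5],[-10.7,-3.9,11,-7,0,3.8,0.5]]]'; python3 -c "
from h import *
from rig import ctrl
for n in ('top','scene'):
  cv2.imwrite('pics/c1%s.png'%n,ctrl.snapshot(n)[:,:,::-1])
a=crop(cv2.imread('pics/c1top.png'),225,160,80,100,5);b=crop(cv2.imread('pics/c1scene.png'),250,150,80,100,5);cv2.imwrite('pics/c1.png',np.hstack([a,b]))
"
```

```text
time: 5.62
tool_pos: [570.9, 45.5, 248.0]
eef_rot: [-0.001, 1.043, 0.076]
ft_force: [-0.6, 0.8, -1.5]
gripper_width: 0.088
```

View pics/c1.png

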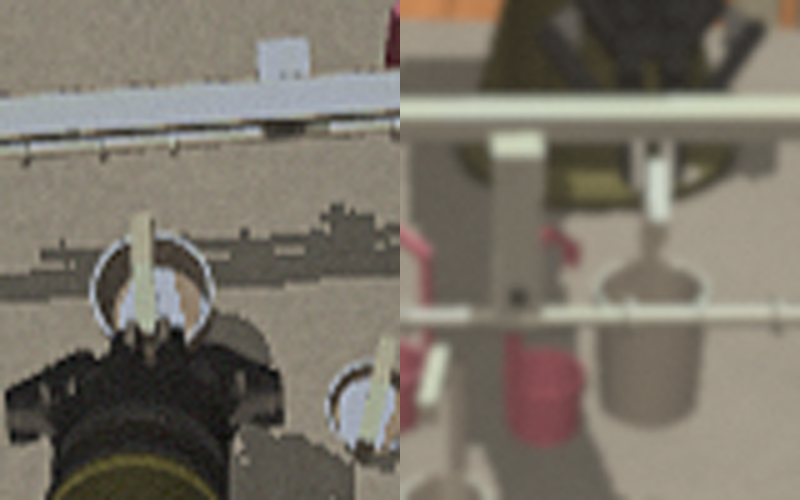

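```bash
cat >> h.py <<'E'
def pot_from_tcp(h=107,lean=None):
    p,R,s=cur(); g=p-R[:,0]*11; yaw=np.arctan2(-R[0,1],R[1,1]); f=np.array([np.cos(yaw),np.sin(yaw),0])
    return g+28*f-[0,0,h],f
def inrack(P):
    a=np.radians(RYAW);d=np.array(P)-[RX,RY,0];return np.array([np.cos(a)*d[0]+np.sin(a)*d[1],-np.sin(a)*d[0]+np.cos(a)*d[1],d[2]]).round(1)
E
python3 - <<'E'
from h import *
o,f=pot_from_tcp(); e=o+26*f+[0,0,134]
print('origin',o.round(1),inrack(o),'end pred',e.round(1),proj('top',e).round(1),proj('scene',e).round(1))
print('tri',tri((302,194),(253.6,202.6)))
E
```

```text
origin [591.4  48.6 147.8] [-72.1  75.3 147.8] end pred [617.3  50.6 281.8] [[252.4 203.4]] [[302.1 193.1]]
tri (array([619.65044513,  48.96439514, 280.49707547]), (np.float64(0.5140750608783266), np.float64(0.48045213019505284)))
```

```bash
cat > tgt.py <<'E'
from h import *
import sys
# usage: yloc  x,oz x,oz ...
y=float(sys.argv[1]); h=float(sys.argv[2]); p0,R0,s=cur(); R2=Rt(RYAW,30,1)
for a in sys.argv[3:]:
    x,oz=map(float,a.split(',')); g=rk(x-28,y,oz+h); print(a,row(R2,g+R2[:,0]*11,ref=(p0,R0,s)))
E
python3 tgt.py 75 107 -40,152 -10,152 -10,135 -2,120 0,112 0,105 0,97
```

```text
-40,152 [1.24, -0.04, 2.99, 0.1, -0.0, -0.0]
-10,152 [2.74, -0.04, 5.59, 0.1, -0.0, -0.0]
-10,135 [4.22, -0.04, 4.74, 0.1, -0.0, -0.0]
-2,120 [5.92, -0.04, 4.68, 0.1, -0.0, -0.0]
0,112 [6.71, -0.04, 4.46, 0.1, -0.0, -0.0]
0,105 [7.31, -0.04, 4.11, 0.1, -0.0, -0.0]
0,97 [8.01, -0.04, 3.71, 0.1, -0.0, -0.0]
```

```bash
python3 -m inch '[[[1.2,0,3,0,0,0,0.5],[2.2,0,4.6,0,0,0,0.5],[2.7,0,5.6,0,0,0,0.5],[3.5,0,5.2,0,0,0,0.5],[4.2,0,4.7,0,0,0,0.5],[4.2,0,4.7,0,0,0,0.5]]]'
cat > look.py <<'E'
from h import *
from rig import ctrl
import sys
n=sys.argv[1];bt=list(map(int,sys.argv[2].split(',')));bs=list(map(int,sys.argv[3].split(',')))
ims=[]
for c,(u,v) in (('top',bt),('scene',bs)):
    im=np.ascontiguousarray(ctrl.snapshot(c)[:,:,::-1]);cv2.imwrite(f'pics/{n}{c}.png',im);im=crop(im,u,v,100,90,4)
    for k in range(0,100,10): cv2.putText(im,str(u+k),(k*4,10),0,.3,(0,255,255),1);cv2.line(im,(k*4,10),(k*4,14),(0,255,255),1)
    for k in range(10,90,10): cv2.putText(im,str(v+k),(0,k*4+3),0,.3,(0,255,255),1)
    ims.append(cv2.resize(im,None,fx=1,fy=1.5))
cv2.imwrite(f'pics/{n}.png',np.hstack(ims))
E
python3 look.py c2 200,150 255,160
```

```text
time: 6.48
tool_pos: [628.6, 51.6, 230.3]
eef_rot: [-0.001, 1.051, 0.079]
ft_force: [0.2, -0.7, -2.1]
gripper_width: 0.081
```

View pics/c2.png

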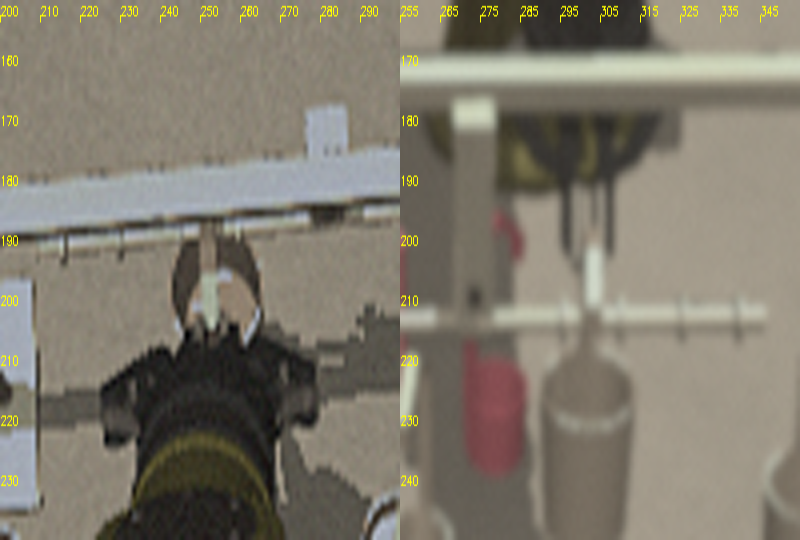

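```bash
python3 tgt.py 75 107 -2,120 0,112 0,105 0,97
```

```text
-2,120 [1.72, -0.04, 0.04, 0.1, -0.0, -0.0]
0,112 [2.51, -0.04, -0.18, 0.1, -0.0, -0.0]
0,105 [3.12, -0.04, -0.53, 0.1, -0.0, -0.0]
0,97 [3.81, -0.04, -0.93, 0.1, -0.0, -0.0]
```

```bash
python3 -m inch '[[[0.9,0,0,0,0,0,0.5],[1.7,0,0,0,0,0,0.5],[2.5,0,-0.2,0,0,0,0.5],[2.8,0,-0.35,0,0,0,0.5],[3.1,0,-0.5,0,0,0,0.5],[3.1,0,-0.5,0,0,0,0.5]]]'; python3 look.py c3 200,150 255,160;python3 tgt.py 75 107  0,105 0,97
```

```text
time: 7.32
tool_pos: [641.2, 52.4, 202.9]
eef_rot: [-0.001, 1.047, 0.079]
ft_force: [1.8, 0.1, -1.2]
gripper_width: 0.087
0,105 [0.04, -0.05, -0.07, 0.1, 0.0, -0.1]
0,97 [0.73, -0.05, -0.47, 0.1, 0.0, -0.1]
```

View pics/c3.png

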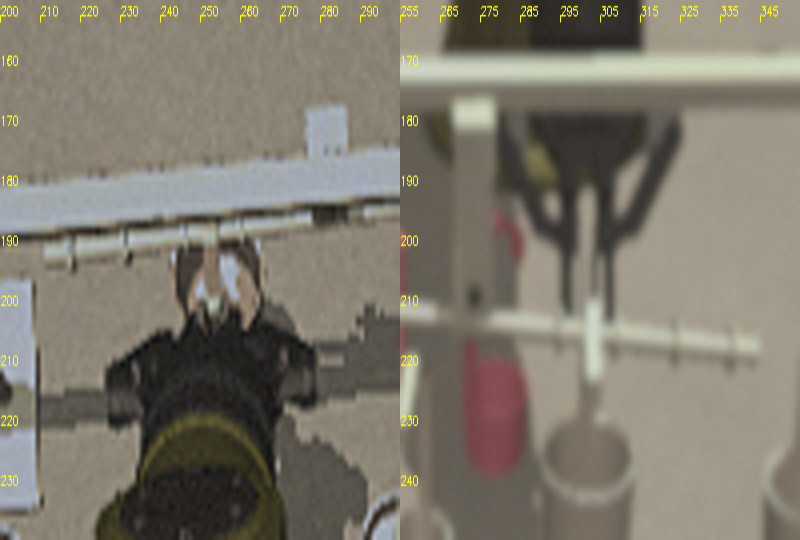

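```bash
python3 -m inch '[[[0.3,0,-0.2,0,0,0,0.5],[0.3,0,-0.2,0,0,0,0.5],[0.3,0,-0.2,0,0,0,1.5],[0.3,0,-0.2,0,0,0,3],[0.3,0,-0.2,0,0,0,3],[0.3,0,-0.2,0,0,0,3]]]'; python3 look.py c4 200,150 255,160
```

```text
time: 8.18
tool_pos: [640.9, 52.5, 199.5]
eef_rot: [-0.0, 1.047, 0.079]
ft_force: [-0.1, 0.3, -1.0]
gripper_width: 0.354
```

View pics/c4.png

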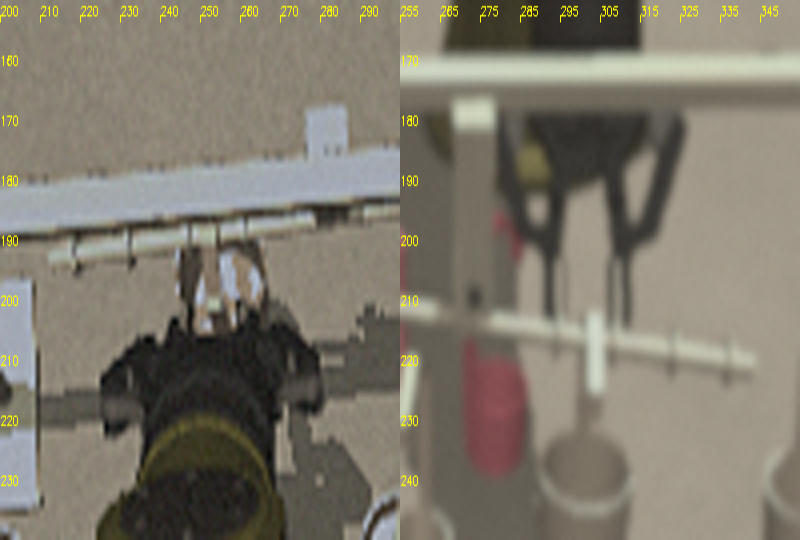

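```bash
cat > pick.py <<'E'
from h import *
import sys
k=sys.argv[1];h=float(sys.argv[2]);p0,R0,s=cur();ref=(p0,R0,s)
R1=Rt(POT[k][2],30,1);g=tcp_for_grasp(pt(k,-28,0,h),R1)
for dx in (-50,-90): print('back',dx,row(R0,p0+[dx,0,15 if dx==-90 else 0],ref=ref))
for d in ([-20,0,95],[-8,0,40],[-3,0,15],[0,0,0]): print(d,row(R1,g+d,ref=ref),(g+d).round())
E
python3 pick.py L1 107
```

```text
back -50 [-2.49, 0.4, -4.32, 0.0, 0.0, 0.0]
back -90 [-5.79, 0.71, -7.02, 0.0, 0.0, 0.0]
[-20, 0, 95] [-6.35, 18.04, -12.41, 3.3, 0.0, -1.9] [488. 221. 192.]
[-8, 0, 40] [-0.99, 17.94, -14.12, 3.3, 0.0, -1.9] [500. 221. 137.]
[-3, 0, 15] [1.42, 17.9, -14.94, 3.3, 0.0, -1.9] [505. 221. 112.]
[0, 0, 0] [2.87, 17.88, -15.43, 3.3, 0.0, -1.9] [508. 221.  97.]
```

```bash
python3 -m inch '[[[-1.2,0.2,-2.1,0,0,0,3],[-2.5,0.4,-4.3,0,0,0,4.5],[-5.8,0.7,-7,0,0,0,4.5],[-6.3,18,-12.4,3.3,0,-1.9,4.5],[-6.3,18,-12.4,3.3,0,-1.9,4.5],[-6.3,18,-12.4,3.3,0,-1.9,4.5],[-6.3,18,-12.4,3.3,0,-1.9,4.5],[-1,17.9,-14.1,3.3,0,-1.9,4.5],[1.4,17.9,-14.9,3.3,0,-1.9,4.5],[2.9,17.9,-15.4,3.3,0,-1.9,4.5],[2.9,17.9,-15.4,3.3,0,-1.9,4.5]]]'; python3 look.py d1 165,190 255,160
```

```text
time: 9.65
tool_pos: [507.8, 219.7, 95.9]
eef_rot: [-0.004, 1.05, 0.008]
ft_force: [-0.6, -0.3, 0.8]
gripper_width: 0.526
```

View pics/d1.png

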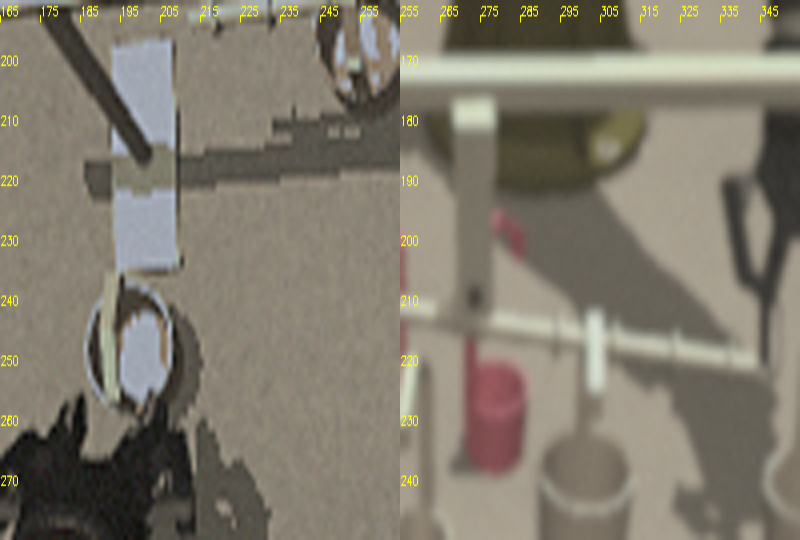

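Run:
```python
from h import *
p,R,s=cur(); print(proj('top',[p,p+22*R[:,1],p-22*R[:,1],pt('L1',-31,0,130),pt('L1',-31,0,100)]).round(1))
im=cv2.imread('pics/d1top.png'); cv2.imwrite('pics/d1b.png',crop(im,165,225,60,50,10))
```

```text
[[195.2 254.5]
 [187.3 254.5]
 [203.  254.4]
 [192.6 256.7]
 [194.7 257.7]]
```

View pics/d1b.png

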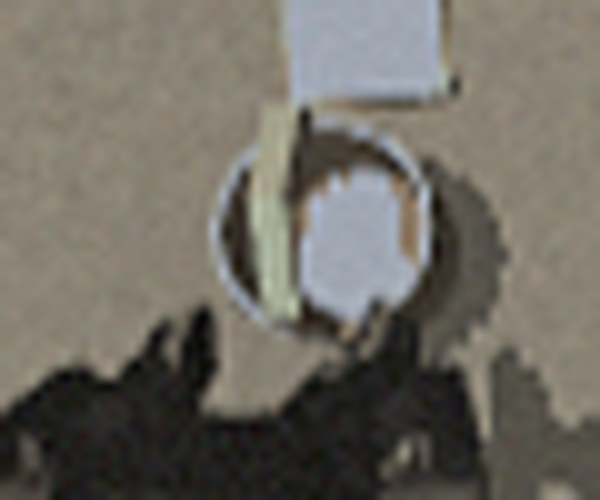

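```bash
python3 -m inch '[[[0,0.1,0,0,0,0,0.5],[0,0.1,0,0,0,0,0.5],[0,0.1,0,0,0,0,0.5],[0,0.1,0,0,0,0,0.5],[0,0.1,0,0,0,0,0.5]]]'; python3 -c "
from h import *
o,f=pot_from_tcp();print(o.round(1))
p,R,s=cur();print(row(R,p+[0,0,60]),row(R,p+[0,0,110]))"
python3 tgt.py -75 107 -110,172 -80,172 -12,165
```

```text
time: 10.38
tool_pos: [509.7, 222.0, 99.3]
eef_rot: [0.0, 1.044, 0.012]
ft_force: [-2.3, -1.9, 6.4]
gripper_width: 0.09
[532.2 222.3   1.8]
[-5.19, 0.0, 3.01, 0.0, 0.0, 0.0] [-9.51, 0.0, 5.53, 0.0, 0.0, 0.0]
-110,172 [-13.25, -32.83, 11.09, -3.3, 0.2, 1.9]
-80,172 [-11.74, -32.64, 13.68, -3.3, 0.2, 1.9]
-12,165 [-7.73, -32.19, 19.19, -3.3, 0.2, 1.9]
```

```bash
python3 -m inch '[[[-3,0,1.8,0,0,0,0.5],[-8,0,4.6,0,0,0,0.5],[-12.5,-4,8,-3.3,0,1.9,0.5],[-13.3,-32.8,11,-3.3,0,1.9,0.5],[-13.3,-32.8,11,-3.3,0,1.9,0.5],[-13.3,-32.8,11,-3.3,0,1.9,0.5],[-13.3,-32.8,11,-3.3,0,1.9,0.5],[-13.3,-32.8,11,-3.3,0,1.9,0.5],[-13.3,-32.8,11,-3.3,0,1.9,0.5],[-13.3,-32.8,11,-3.3,0,1.9,0.5]]]'; python3 tgt.py -75 109 -60,165 -12,163 -12,145 -3,130; python3 look.py d2 260,150 220,150
```

```text
time: 11.62
tool_pos: [541.0, -105.2, 268.6]
eef_rot: [0.002, 1.046, 0.079]
ft_force: [0.1, 0.7, -1.6]
gripper_width: 0.084
-60,165 [2.95, -0.1, 4.26, 0.0, 0.1, -0.1]
-12,163 [5.53, -0.1, 8.32, 0.0, 0.1, -0.1]
-12,145 [7.09, -0.1, 7.41, 0.0, 0.1, -0.1]
-3,130 [8.84, -0.1, 7.44, 0.0, 0.1, -0.1]
```

View pics/d2.png

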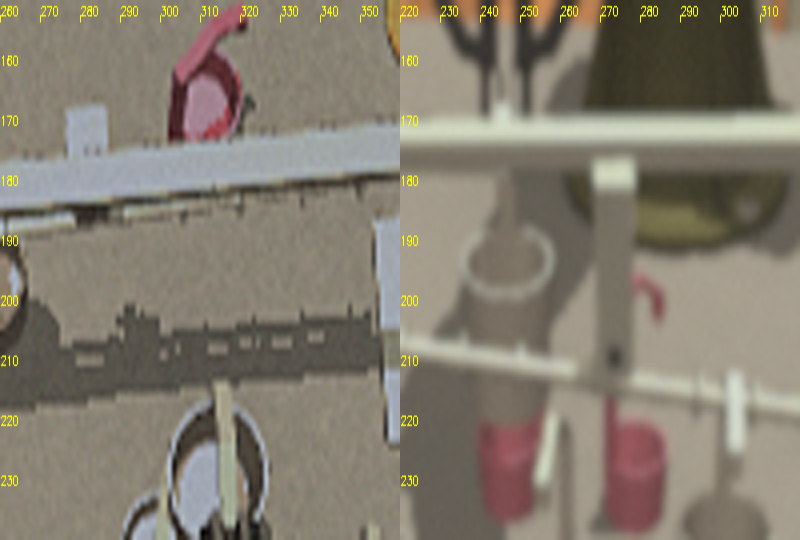

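```bash
python3 -m inch '[[[2,-0.1,2.8,0,0,0,0.5],[3.1,-0.1,4.2,0,0,0,0.5],[4.4,-0.1,6.2,0,0,0,0.5],[5.6,-0.1,8.2,0,0,0,0.5],[5.8,-0.1,8.2,0,0,0,0.5],[5.8,-0.1,8.2,0,0,0,0.5]]]'; python3 tgt.py -75 109 -12,145 -3,130 0,122 0,114 0,107 0,104 ; python3 look.py d3 260,150 200,160
```

```text
time: 12.48
tool_pos: [640.0, -96.4, 258.7]
eef_rot: [0.002, 1.047, 0.083]
ft_force: [-0.3, 0.6, -1.1]
gripper_width: 0.089
-12,145 [1.25, -0.21, -0.69, 0.2, -0.0, -0.2]
-3,130 [3.0, -0.22, -0.66, 0.2, -0.0, -0.2]
0,122 [3.84, -0.22, -0.8, 0.2, -0.0, -0.2]
0,114 [4.53, -0.22, -1.2, 0.2, -0.0, -0.2]
0,107 [5.14, -0.22, -1.55, 0.2, -0.0, -0.2]
0,104 [5.4, -0.22, -1.7, 0.2, -0.0, -0.2]
```

View pics/d3.png

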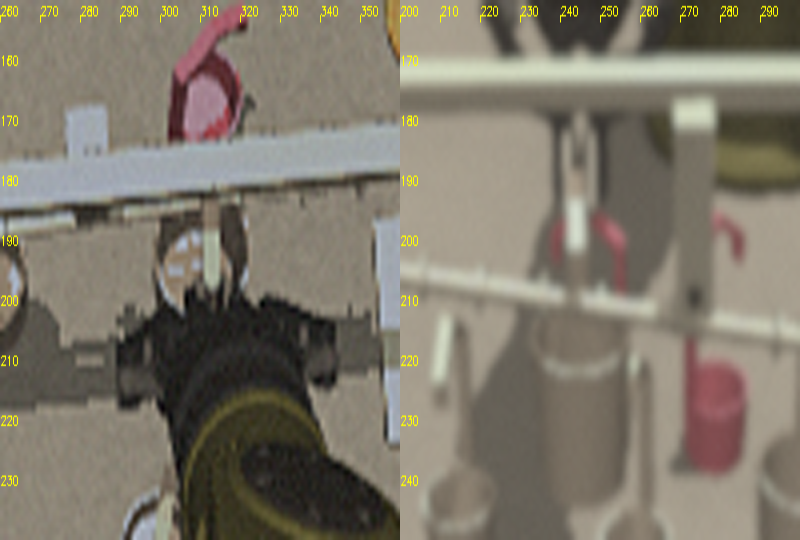

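```bash
python3 -m inch '[[[0.6,-0.1,-0.35,0,0,0,0.5],[1.2,-0.1,-0.7,0,0,0,0.5],[2.1,-0.1,-0.7,0,0,0,0.5],[3,-0.1,-0.7,0,0,0,0.5],[3.8,-0.1,-0.8,0,0,0,0.5],[4.2,-0.1,-1,0,0,0,0.5],[4.5,-0.1,-1.2,0,0,0,0.5],[4.8,-0.1,-1.4,0,0,0,0.5],[5.1,-0.1,-1.55,0,0,0,0.5],[5.1,-0.1,-1.55,0,0,0,0.5]]]';  python3 look.py d4 260,150 200,160
```

```text
time: 13.82
tool_pos: [652.7, -96.8, 207.8]
eef_rot: [0.001, 1.045, 0.082]
ft_force: [2.7, 0.4, 0.4]
gripper_width: 0.09
```

View pics/d4.png

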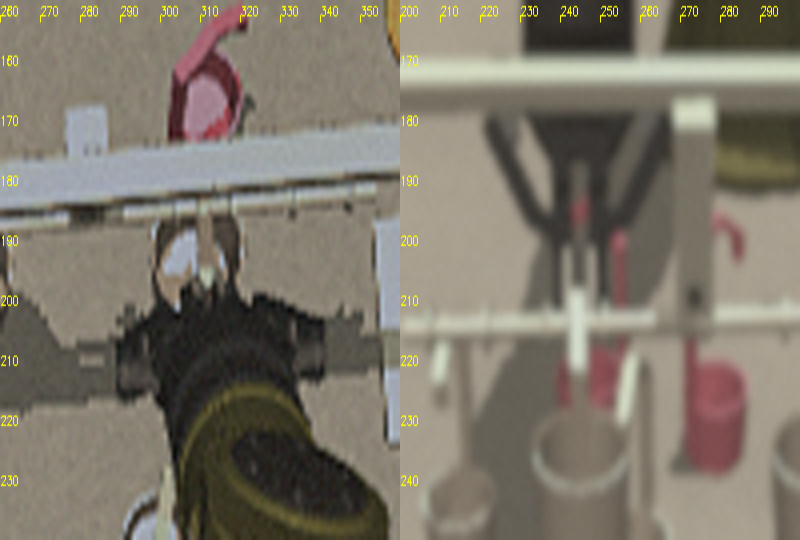

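```bash
python3 -m inch '[[[0,0,0,0,0,0,1.5],[0,0,0,0,0,0,3],[0,0,0,0,0,0,3],[0,0,0,0,0,0,3]]]';  python3 look.py d5 260,150 200,160; python3 pick.py S2 97
```

```text
time: 14.42
tool_pos: [652.6, -96.9, 207.9]
eef_rot: [0.001, 1.046, 0.081]
ft_force: [0.3, -1.1, -0.0]
gripper_width: 0.348
back -50 [-2.5, 0.4, -4.31, 0.0, 0.0, 0.0]
back -90 [-5.8, 0.72, -7.01, 0.0, 0.0, 0.0]
[-20, 0, 95] [-6.52, -10.28, -16.32, 8.6, 0.1, -5.0] [ 487. -213.  182.]
[-8, 0, 40] [-1.16, -10.38, -18.05, 8.6, 0.1, -5.0] [ 499. -213.  127.]
[-3, 0, 15] [1.25, -10.42, -18.87, 8.6, 0.1, -5.0] [ 504. -213.  102.]
[0, 0, 0] [2.7, -10.44, -19.36, 8.6, 0.1, -5.0] [ 507. -213.   87.]
```

View pics/d5.png

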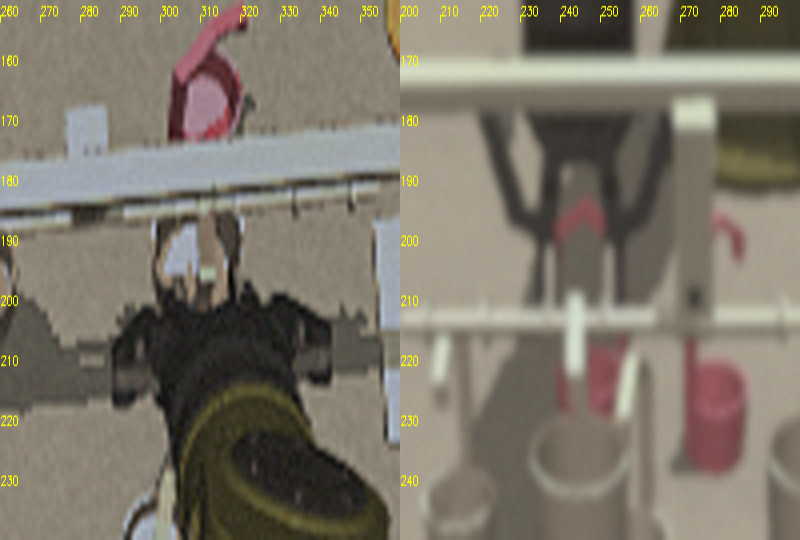

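```bash
python3 -m inch '[[[-1.2,0.2,-2.1,0,0,0,3],[-2.5,0.4,-4.3,0,0,0,4],[-5.8,0.7,-7,0,0,0,4.5],[-7,-10.3,-16,8.6,0,-5,4.5],[-7,-10.3,-16,8.6,0,-5,4.5],[-6.5,-10.3,-16.3,8.6,0,-5,4.5],[-1.2,-10.4,-18,8.6,0,-5,4.5],[1.2,-10.4,-18.9,8.6,0,-5,4.5],[2.7,-10.4,-19.4,8.6,0,-5,4.5],[2.7,-10.4,-19.4,8.6,0,-5,4.5]]]'; python3 look.py e1 310,190 180,160; python3 -c "
from h import *
p,R,s=cur(); print(proj('top',[p,pt('S2',-31,0,130)]).round(1));print((pot_from_tcp(97)[0]).round(1))"
```

```text
time: 15.78
tool_pos: [506.2, -212.2, 85.7]
eef_rot: [0.003, 1.048, -0.091]
ft_force: [0.2, 0.7, 0.4]
gripper_width: 0.531
[[349.  256.7]
 [351.2 258.3]]
[ 5.298e+02 -2.151e+02  3.000e-01]
```

View pics/e1.png

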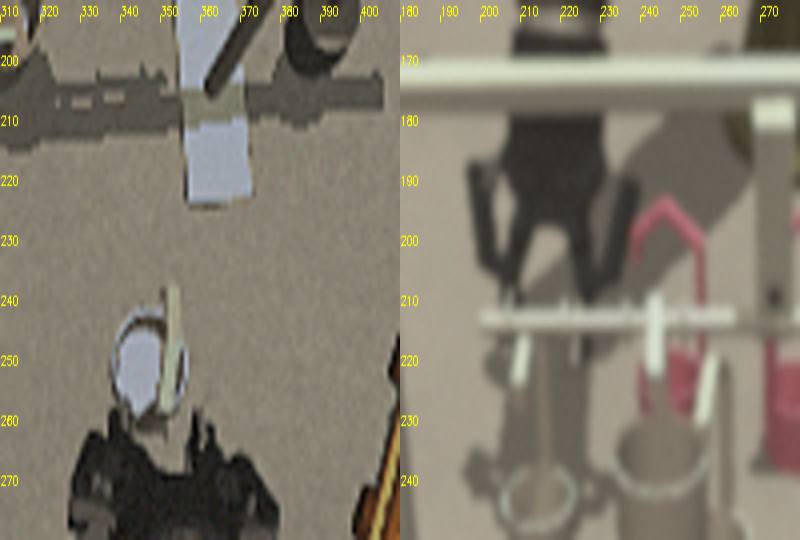

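```bash
python3 -m inch '[[[0,0,0,0,0,0,0.5],[0,0,0,0,0,0,0.5],[0,0,0,0,0,0,0.5],[0,0,0,0,0,0,0.5],[0,0,0,0,0,0,0.5]]]'; python3 -c "
from h import *
p,R,s=cur();print(row(R,p+[0,0,80]),(pot_from_tcp(97)[0]).round(1))"; python3 tgt.py -150 99 -95,152 -70,152 -40,150
```

```text
time: 16.5
tool_pos: [508.4, -213.2, 89.1]
eef_rot: [-0.0, 1.043, -0.093]
ft_force: [-2.2, 1.8, 7.0]
gripper_width: 0.088
[-6.91, -0.0, 4.03, 0.0, 0.0, 0.0] [ 530.7 -215.3    1.6]
-95,152 [-10.56, 3.86, 12.15, -8.4, 0.3, 4.9]
-70,152 [-9.31, 4.28, 14.28, -8.4, 0.3, 4.9]
-40,150 [-7.65, 4.79, 16.73, -8.4, 0.3, 4.9]
```

```bash
python3 -m inch '[[[-3,0,1.8,0,0,0,0.5],[-7.5,0.5,4.5,-2,0,1,0.5],[-10.6,3.9,12.1,-8.4,0.2,4.9,0.5],[-10.6,3.9,12.1,-8.4,0.2,4.9,0.5],[-9.3,4.3,14.3,-8.4,0.2,4.9,0.5],[-9.3,4.3,14.3,-8.4,0.2,4.9,0.5]]]'; python3 tgt.py -150 99 -40,152 -12,152 -12,135 -3,120 0,112 0,104 0,97 0,89; python3 look.py e2 310,150 180,140
```

```text
time: 17.25
tool_pos: [589.6, -177.3, 241.6]
eef_rot: [-0.001, 1.046, 0.077]
ft_force: [-1.0, -0.7, -1.0]
gripper_width: 0.083
-40,152 [1.45, -0.03, 2.48, 0.0, 0.1, -0.0]
-12,152 [2.86, -0.04, 4.91, 0.0, 0.1, -0.0]
-12,135 [4.33, -0.04, 4.05, 0.0, 0.1, -0.0]
-3,120 [6.08, -0.04, 4.08, 0.0, 0.1, -0.0]
0,112 [6.92, -0.04, 3.94, 0.0, 0.1, -0.0]
0,104 [7.61, -0.04, 3.54, 0.0, 0.1, -0.0]
0,97 [8.22, -0.04, 3.19, 0.0, 0.1, -0.0]
0,89 [8.91, -0.03, 2.79, 0.0, 0.1, -0.0]
```

View pics/e2.png

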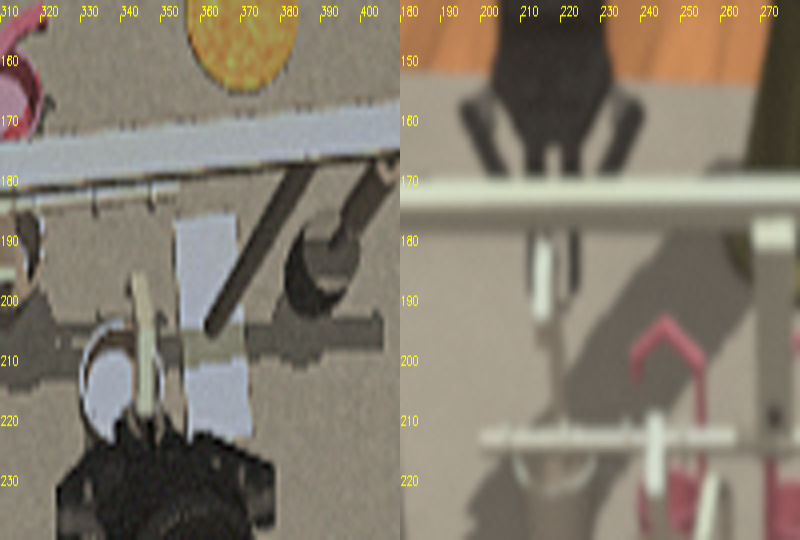

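Run:
```python
from h import *
o,f=pot_from_tcp(99); print(inrack(o),proj('top',[o+26*f+[0,0,134],o-31*f+[0,0,130],o+[0,0,45]]).round(1).tolist(),proj('scene',[o+26*f+[0,0,134],o+[0,0,45],o+[0,0,156]]).round(1).tolist())
a=crop(cv2.imread('pics/e2top.png'),320,185,50,45,8);b=crop(cv2.imread('pics/e2scene.png'),195,175,50,60,8)[:360]
cv2.imwrite('pics/e2b.png',np.hstack([a,b]))
```

```text
[ -70.7 -149.5  150.9] [[343.9, 196.5], [345.9, 219.6], [340.1, 213.7]] [[215.4, 192.9], [218.8, 216.4], [215.8, 180.7]]
```

View pics/e2b.png

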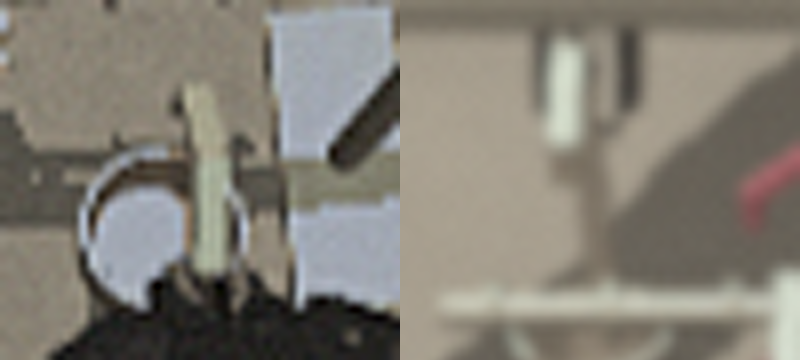

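```bash
python3 -m inch '[[[0.8,0,1.3,0,0,0,0.5],[1.8,0,3.2,0,0,0,0.5],[2.6,0,4.6,0,0,0,0.5],[2.9,0,4.9,0,0,0,0.5],[2.9,0,4.9,0,0,0,0.5]]]'; python3 tgt.py -150 99 -12,135 -3,120 0,112 0,104 0,97 0,90; python3 look.py e3 310,150 180,150
```

```text
time: 17.98
tool_pos: [644.4, -172.5, 239.0]
eef_rot: [0.003, 1.049, 0.079]
ft_force: [-0.9, 0.2, -0.9]
gripper_width: 0.089
-12,135 [1.35, -0.09, -0.57, -0.0, -0.1, -0.1]
-3,120 [3.1, -0.09, -0.54, -0.0, -0.1, -0.1]
0,112 [3.94, -0.09, -0.68, -0.0, -0.1, -0.1]
0,104 [4.64, -0.09, -1.07, -0.0, -0.1, -0.1]
0,97 [5.24, -0.09, -1.42, -0.0, -0.1, -0.1]
0,90 [5.85, -0.09, -1.77, -0.0, -0.1, -0.1]
```

View pics/e3.png

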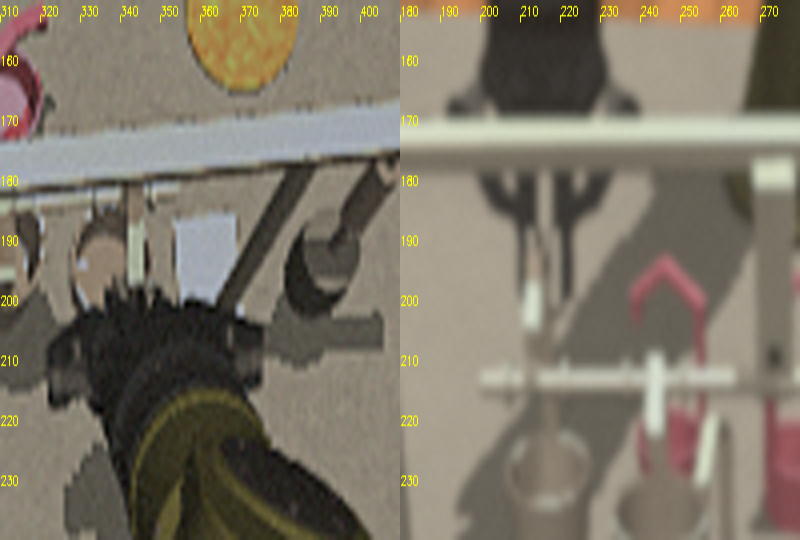

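```bash
python3 -m inch '[[[0.7,0,-0.3,0,0,0,0.5],[1.4,0,-0.6,0,0,0,0.5],[2.3,0,-0.55,0,0,0,0.5],[3.1,0,-0.5,0,0,0,0.5],[3.9,0,-0.7,0,0,0,0.5],[4.3,0,-0.9,0,0,0,0.5],[4.6,0,-1.1,0,0,0,0.5],[4.9,0,-1.25,0,0,0,0.5],[5.2,0,-1.4,0,0,0,0.5],[5.5,0,-1.6,0,0,0,0.5],[5.8,0,-1.7,0,0,0,0.5],[5.8,0,-1.7,0,0,0,0.5]]]';  python3 look.py e4 310,150 180,150
```

```text
time: 19.58
tool_pos: [658.0, -171.5, 180.2]
eef_rot: [0.002, 1.049, 0.079]
ft_force: [0.4, 0.6, 0.4]
gripper_width: 0.09
```

View pics/e4.png

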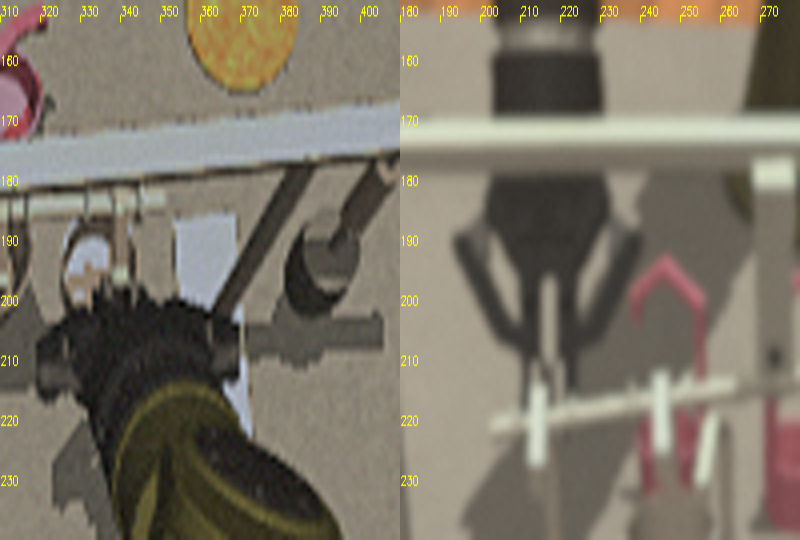

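```bash
python3 -m inch '[[[0.1,0,-0.1,0,0,0,1],[0.1,0,-0.1,0,0,0,2],[0.1,0,-0.1,0,0,0,3],[0.1,0,-0.1,0,0,0,3],[0.1,0,-0.1,0,0,0,3]]]';  python3 look.py e5 310,150 180,150; python3 pick.py S1 97
```

```text
time: 20.3
tool_pos: [657.8, -171.6, 179.3]
eef_rot: [0.002, 1.049, 0.078]
ft_force: [-0.2, -0.2, -0.8]
gripper_width: 0.349
back -50 [-2.48, 0.38, -4.32, 0.0, 0.0, 0.0]
back -90 [-5.77, 0.69, -7.03, 0.0, 0.0, 0.0]
[-20, 0, 95] [-7.01, 11.27, -11.57, 13.7, -0.1, -8.0] [514. -70. 182.]
[-8, 0, 40] [-1.64, 11.17, -13.27, 13.7, -0.1, -8.0] [526. -70. 127.]
[-3, 0, 15] [0.77, 11.13, -14.08, 13.7, -0.1, -8.0] [531. -70. 102.]
[0, 0, 0] [2.22, 11.11, -14.57, 13.7, -0.1, -8.0] [534. -70.  87.]
```

View pics/e5.png

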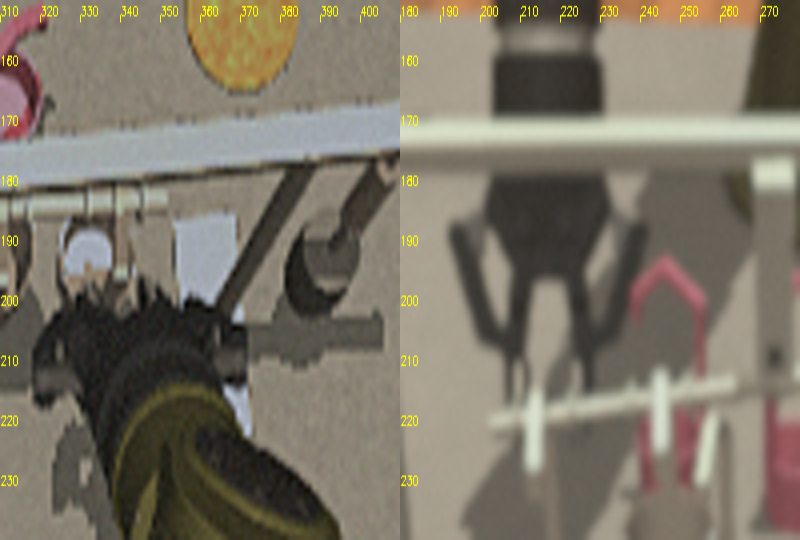

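```bash
python3 -m inch '[[[-1.2,0.2,-2.1,0,0,0,3],[-2.5,0.4,-4.3,0,0,0,4],[-5.8,0.7,-7,0,0,0,4.5],[-8,5,-10,7,0,-4,4.5],[-7.5,11.3,-11.3,13.7,0,-8,4.5],[-7,11.3,-11.6,13.7,0,-8,4.5],[-7,11.3,-11.6,13.7,0,-8,4.5],[-1.6,11.2,-13.3,13.7,0,-8,4.5],[0.8,11.1,-14.1,13.7,0,-8,4.5],[2.2,11.1,-14.6,13.7,0,-8,4.5],[2.2,11.1,-14.6,13.7,0,-8,4.5]]]'; python3 look.py f1 260,180 200,160; python3 -c "
from h import *
p,R,s=cur(); print(proj('top',[p,pt('S1',-31,0,130)]).round(1));print((pot_from_tcp(97)[0]).round(1))"
```

```text
time: 21.78
tool_pos: [533.4, -71.1, 86.2]
eef_rot: [-0.003, 1.052, -0.205]
ft_force: [0.6, 0.2, 0.7]
gripper_width: 0.526
[[298.9 246.6]
 [298.4 248. ]]
[556.7 -75.3   0.7]
```

View pics/f1.png

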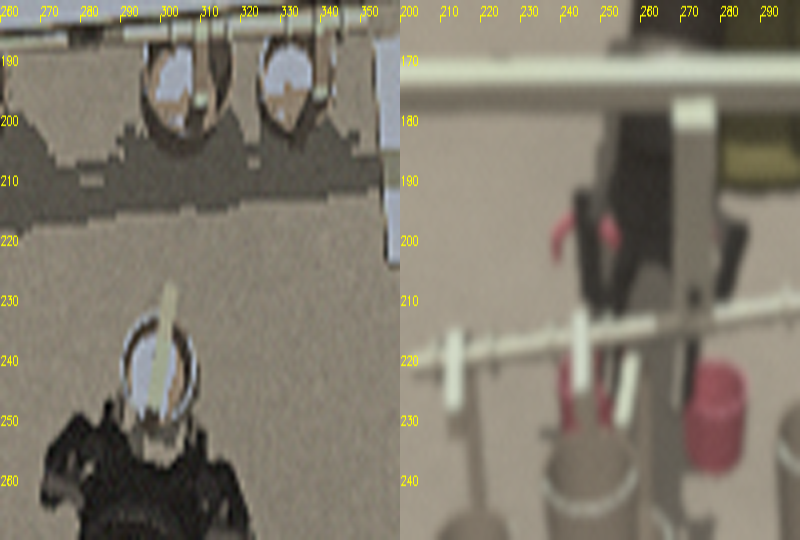

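```bash
python3 -m inch '[[[0,-0.1,0,0,0,0,0.5],[0,-0.1,0,0,0,0,0.5],[0,-0.1,0,0,0,0,0.5],[0,-0.1,0,0,0,0,0.5],[0,-0.1,0,0,0,0,0.5]]]'; python3 -c "
from h import *
p,R,s=cur();print(row(R,p+[-20,0,60]),row(R,p+[-30,0,150]),(pot_from_tcp(97)[0]).round(1))"; python3 tgt.py 149 99 -105,168 -70,168
```

```text
time: 22.5
tool_pos: [535.4, -71.7, 89.2]
eef_rot: [-0.001, 1.047, -0.202]
ft_force: [-3.0, 0.9, 5.8]
gripper_width: 0.085
[-6.17, -0.4, 1.31, 0.0, 0.0, 0.0] [-14.46, -0.61, 4.96, 0.0, 0.0, 0.0] [557.4 -76.1   1.8]
-105,168 [-16.71, 18.45, 4.73, -13.8, 0.0, 8.0]
-70,168 [-15.02, 19.41, 7.65, -13.8, 0.0, 8.0]
```

```bash
python3 -m inch '[[[-3.5,-0.2,1,0,0,0,0.5],[-8.5,-0.5,2.5,0,0,0,0.5],[-14,0,4.5,0,0,0,0.5],[-16.7,6,4.7,-7,0,4,0.5],[-16.7,18.4,4.7,-13.8,0,8,0.5],[-16.7,18.4,4.7,-13.8,0,8,0.5],[-16.7,18.4,4.7,-13.8,0,8,0.5],[-16.7,18.4,4.7,-13.8,0,8,0.5],[-15,19.4,7.6,-13.8,0,8,0.5],[-15,19.4,7.6,-13.8,0,8,0.5]]]'; python3 tgt.py 149 99 -40,167 -12,167 -12,150 -3,140 0,132 0,124 0,116 0,108; python3 look.py f2 190,150 300,140;python3 - <<'E'
from h import *
o,f=pot_from_tcp(99); print(inrack(o),proj('top',[o+26*f+[0,0,134]]).round(1).tolist(),proj('scene',[o+26*f+[0,0,134]]).round(1).tolist())
E
```

```text
time: 23.75
tool_pos: [566.4, 118.4, 257.0]
eef_rot: [-0.001, 1.046, 0.073]
ft_force: [0.4, 0.1, -0.5]
gripper_width: 0.094
-40,167 [1.5, 0.22, 2.5, -0.2, 0.0, 0.1]
-12,167 [2.9, 0.23, 4.92, -0.2, 0.0, 0.1]
-12,150 [4.37, 0.23, 4.07, -0.2, 0.0, 0.1]
-3,140 [5.69, 0.23, 4.35, -0.2, 0.0, 0.1]
0,132 [6.53, 0.23, 4.21, -0.2, 0.0, 0.1]
0,124 [7.23, 0.23, 3.81, -0.2, 0.0, 0.1]
0,116 [7.92, 0.23, 3.41, -0.2, 0.0, 0.1]
0,108 [8.61, 0.24, 3.01, -0.2, 0.0, 0.1]
[-71.1 147.  166.8] [[222.2, 203.3]] [[330.2, 186.8]]
```

View pics/f2.png

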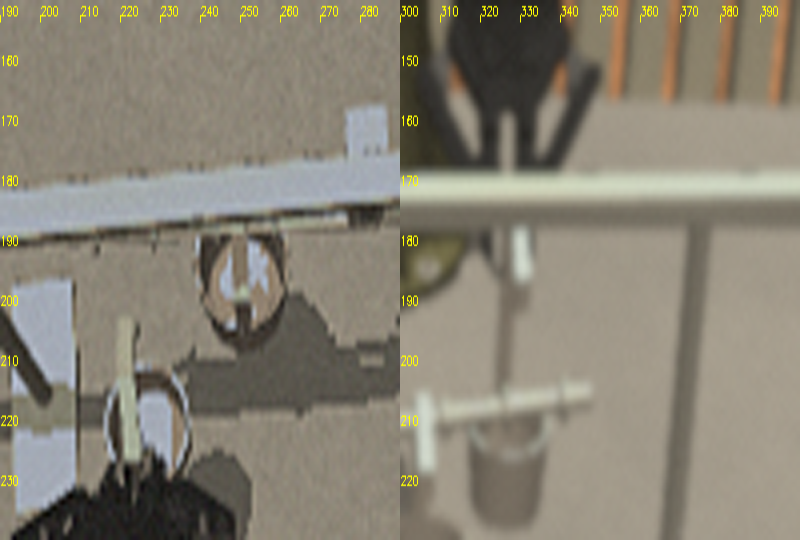

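```bash
python3 -m inch '[[[0.8,0.2,1.3,0,0,0,0.5],[1.8,0.2,3.2,0,0,0,0.5],[2.7,0.2,4.6,0,0,0,0.5],[2.9,0.2,4.9,0,0,0,0.5],[2.9,0.2,4.9,0,0,0,0.5]]]'; python3 tgt.py 149 99 -12,150 -3,140 0,132 0,124 0,116 0,110 0,107; python3 look.py f3 190,150 280,150
```

```text
time: 24.48
tool_pos: [620.8, 124.4, 254.9]
eef_rot: [-0.002, 1.05, 0.072]
ft_force: [0.1, 0.1, -1.0]
gripper_width: 0.089
-12,150 [1.46, 0.03, -0.56, -0.1, -0.1, 0.1]
-3,140 [2.78, 0.03, -0.28, -0.1, -0.1, 0.1]
0,132 [3.62, 0.04, -0.41, -0.1, -0.1, 0.1]
0,124 [4.31, 0.04, -0.81, -0.1, -0.1, 0.1]
0,116 [5.01, 0.04, -1.21, -0.1, -0.1, 0.1]
0,110 [5.53, 0.04, -1.51, -0.1, -0.1, 0.1]
0,107 [5.79, 0.04, -1.66, -0.1, -0.1, 0.1]
```

View pics/f3.png

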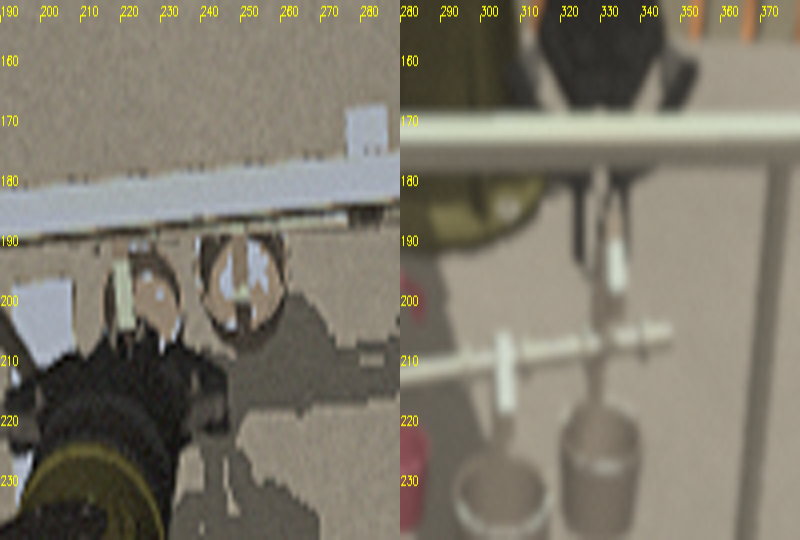

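```bash
python3 -m inch '[[[0.7,0,-0.3,0,0,0,0.5],[1.5,0,-0.6,0,0,0,0.5],[2.1,0,-0.4,0,0,0,0.5],[2.8,0,-0.3,0,0,0,0.5],[3.2,0,-0.35,0,0,0,0.5],[3.6,0,-0.4,0,0,0,0.5],[4,0,-0.6,0,0,0,0.5],[4.3,0,-0.8,0,0,0,0.5],[4.7,0,-1,0,0,0,0.5],[5,0,-1.2,0,0,0,0.5],[5.3,0,-1.35,0,0,0,0.5],[5.6,0,-1.6,0,0,0,0.5],[5.8,0,-1.65,0,0,0,0.5],[5.8,0,-1.65,0,0,0,0.5]]]';  python3 look.py f4 190,150 280,150
```

```text
time: 26.32
tool_pos: [635.0, 125.6, 196.5]
eef_rot: [-0.002, 1.049, 0.073]
ft_force: [1.0, -0.0, 0.2]
gripper_width: 0.089
```

View pics/f4.png

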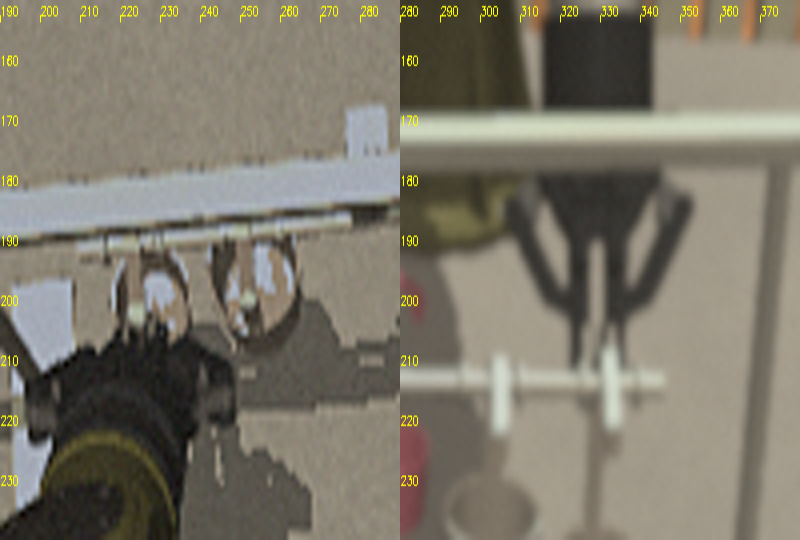

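```bash
python3 -m inch '[[[0,0,0,0,0,0,1],[0,0,0,0,0,0,2],[0,0,0,0,0,0,3],[0,0,0,0,0,0,3],[0,0,0,0,0,0,3]]]';  python3 look.py f5 190,150 280,150; python3 pick.py L1 107 | head -2
```

```text
time: 27.05
tool_pos: [635.0, 125.6, 196.7]
eef_rot: [-0.002, 1.049, 0.073]
ft_force: [0.1, -1.1, 0.6]
gripper_width: 0.353
back -50 [-2.48, 0.37, -4.32, 0.0, 0.0, 0.0]
back -90 [-5.77, 0.67, -7.03, 0.0, 0.0, 0.0]
```

View pics/f5.png

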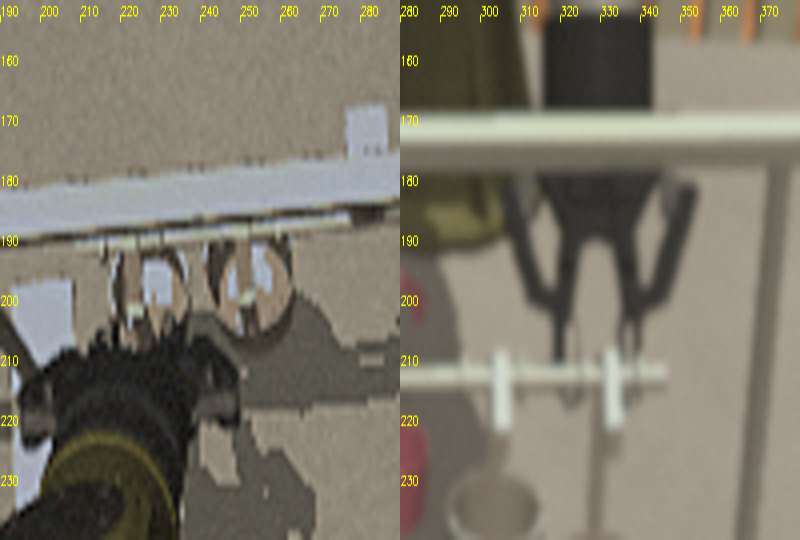

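```bash
python3 -m inch '[[[-1.2,0.2,-2.1,0,0,0,3],[-2.5,0.4,-4.3,0,0,0,3],[-5.8,0.7,-7,0,0,0,3],[-10,1,-9,0,0,0,3],[-10,1,-9,0,0,0,3],[-10,1,-9,0,0,0,3],[-10,1,-9,0,0,0,3],[-10,1,-9,0,0,0,3]]]'
python3 - <<'E'
from h import *
from rig import ctrl
a=ctrl.snapshot('scene')[:,:,::-1];t=ctrl.snapshot('top')[:,:,::-1];cv2.imwrite('pics/ftop.png',t)
cv2.imwrite('pics/fin.png',crop(a,180,160,200,120,4)); print(cur()[2]['ft_force'],cur()[2]['dq'].round(3))
E
```

```text
time: 28.15
tool_pos: [506.9, 125.9, 237.6]
eef_rot: [-0.002, 1.051, 0.072]
ft_force: [-0.3, 0.3, 0.1]
gripper_width: 0.352
[-1.41434982 -0.22970886  1.0498145 ] [ 0.001 -0.005  0.001  0.001  0.001  0.001]
```

View pics/fin.png

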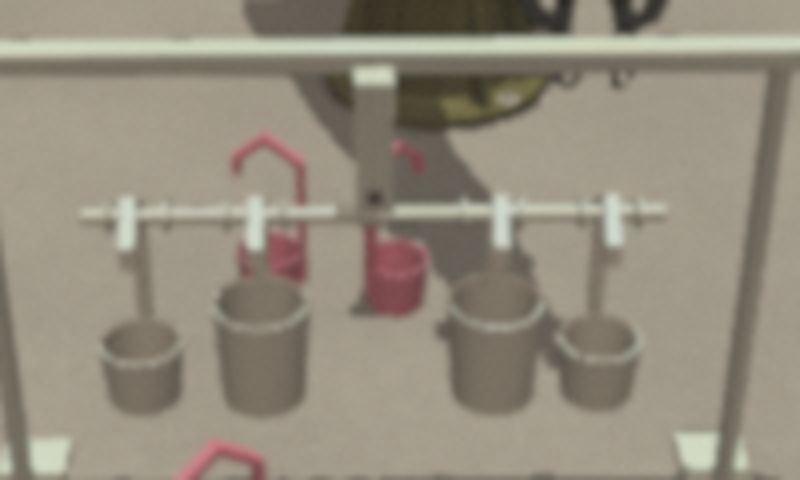

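View pics/ftop.png

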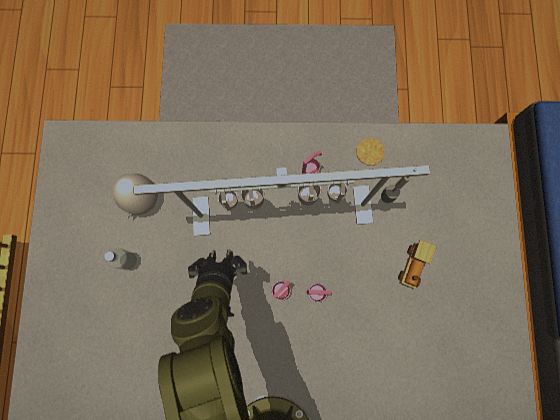

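```bash
python3 -m inch '[[[0,0,0,0,0,0,3],[0,0,0,0,0,0,3],[0,0,0,0,0,0,3],[0,0,0,0,0,0,3],[0,0,0,0,0,0,3],[0,0,0,0,0,0,3],[0,0,0,0,0,0,3],[0,0,0,0,0,0,3]]]'
python3 - <<'E'
from h import *
from rig import ctrl
a=ctrl.snapshot('scene')[:,:,::-1]
f=cv2.resize(cv2.imread('pics/fin.png'),(200,120),interpolation=cv2.INTER_AREA)
d=cv2.absdiff(f,np.ascontiguousarray(a[160:280,180:380]));print(d.max(),(d.max(2)>40).sum())
cv2.imwrite('pics/fin2.png',crop(a,190,195,100,50,8))
E
```

```text
time: 29.25
tool_pos: [506.8, 126.0, 237.8]
eef_rot: [-0.002, 1.051, 0.072]
ft_force: [-0.3, -0.2, 0.7]
gripper_width: 0.35
8 0
```

View pics/fin2.png

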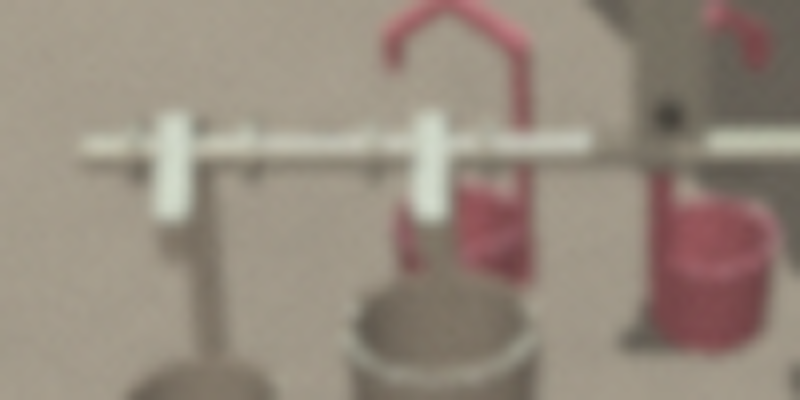

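```bash
python3 -c "
from rig import ctrl
print(ctrl.job_done())"
```

```text
the job is handed in; nothing more can be done
None
```

I hung all four pots and handed the job in at about 29 s of the 72 s allowed; no verdict was reported. I added them by turns: large inner left, large inner right, small outer right, small outer left. The bar tipped about 8 degrees at most, judged from the pictures.

**Last checks:**
- The bar looked level in the scene view, and two pictures a second apart showed no movement.
- All four hooks sit between their collars. The outer right one is about 6–7 mm off the middle of its place, against the 20 mm allowed; the other three look centred.
- The gripper was open and clear of everything.
- The bottle, lamp and train looked unmoved in the top view.

**What went wrong on the way:** the first grasp approach, with the tool leaning 42 degrees, stopped short of its target at a joint limit. It touched nothing; I backed out and used a 30 degree lean for every pot.

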